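# Lock the magnifier up into its desk stand and turn its lamp right up

## Robot

A 6-joint arm with a two-finger parallel gripper is mounted at the origin on a cart in front of the work surface, level with it; the furniture and walls round the work are solid. World frame = base frame: x ahead of the robot, y to its left, z up, the work surface at z = 0. Lengths are in m, angles in rad, forces in N, time in s.
With the tool pointing down it reaches from about 0.4 to 0.825 m from the base axis. Payload 7 kg.
Tool frame: the origin (TCP) lies at the very end of the fingers, on their centre line; the grasp point (between the pads) lies arm.grip_point_offset behind it (arm.grip_point_offset is the distance from the TCP to the grasp point, in m); z points along the fingers, y is the line along which they close (so a half turn about z gives the same grasp; the last joint's range is limited). The gripper opens to 88 mm and grips with 3 to 60 N. Pads are 19 mm wide; open, the fingers measure 130 mm over their backs; the gripper's body (78 mm by 193 mm) begins 47 mm behind the grasp point.
Start: joints at [1.541, 0.359, 0.012, 0, -1.224, -0.288], TCP at [0.211, 0.641, 0.198] pointing down, gripper open.
Joint ranges: [-3.07, 3.07], [-1.43, 2.12], [-1.02, 1.25], [-3.03, 1.67], [-3.05, -0], [-3.03, 3.03]. Speed limits (rad/s): [2.39, 2.39, 3.01, 3.14, 3.14, 3.14].

## Interface

Orientations are given as [roll, pitch, yaw] about the fixed x, y, z axes, in that order (R = Rz(yaw) Ry(pitch) Rx(roll)).
In Python, from station import arm gives the robot as it stands.
- The arm moves only by the shell command python3 -m crank 'ROWS' [OPENING] [FORCE]. ROWS is JSON, a list of rows, each an object of numbers: "dx", "dy", "dz": the shift along the tool's x, y, z in cm; "wx", "wy", "wz": the turn, a rotation vector about the tool's x, y, z in degrees. A call has exactly 10 rows; each row is the pose to reach, as a shift and turn from the pose commanded when the call began, along the tool's axes at that moment; what a row does not reach only later rows make up. A row lasts 1/8 s, in which the tool goes at most 62.5 mm and 10.7 degrees, less where a joint would pass 70% of its speed; a pose out of reach is approached as far as the arm can. A call with a gripper value outside its range is refused whole. OPENING is the finger opening in cm, from 0 to 8.76, set as the call begins (- or left out, the last holds). The fingers move at their own pace and stop on an object; FORCE is the grip in N (left out, the last holds). Time passes only in rows, so rows that repeat a pose let the fingers close, or fill a call up. It gives the time, the measured TCP pose, the force, the opening and the grip force at its end, in the units of the state.
- arm.get_state(): the state, without advancing time (a new reading comes with each control period).
- arm.grab_frame(name): name is "scene" or "side" or "wrist"; returns the picture (480x640x3 uint8, red, green, blue); there is no depth.
- arm.calibration(name): a dict with "fx", "fy", "cx", "cy" (pixels), "world_from_camera" (4x4, takes a point from camera to world coordinates). Camera axes: x right, y down, z forward; pixel columns grow to the right and rows downward; lengths in m; the calibration is good to about 2 mm. A picture is of the moment at which its call begins: read the wrist's pose just before it. calibration takes no time and is no camera call; for the wrist camera it gives the pose at the moment of the call.
- arm.job_done(): hands the job in; it is judged then, once.
Trained networks look in the newest picture that a camera, given by its name, has taken for a name from the list of things; names that differ only in an ending like _2 or _b are one class to them, and where a whole thing is asked for, a point or a joint stands for the part that bears it (a point fixed in the world has none). Each returns a list of dicts, best first, with "confidence" (0 to 1); they miss things now and then, are a little off and sometimes report something else, mostly with a low value. They report only what shows in the picture. A call takes as long as a camera call. They do not tell look-alikes from the thing itself.
- arm.find_in(camera, query): "centre" ([x, y, z] in m, in world coordinates, good to about 4 mm: the middle of the surface that is visible of it).
- arm.masks_of(camera, query): "pixels" (480x640 bool, what is visible of it).
- arm.mark_of(camera, query): "centre" ([x, y, z] in m, in world coordinates, good to about 4 mm: a listed point, or the origin of a listed thing).
The state is a dict: "t": time; "q": joint angles; "qd": joint speeds; "joint_efforts": joint torques, N m; "eef_pos": TCP position; "ee_rot": TCP orientation; "force": force on the tool from outside, world axes, zero at the start; "moment": the same for the moment, N m; "width": finger opening in m; "gripper_force": force on a finger pad.
Only numpy, scipy, OpenCV 4.12 (cv2) and the standard library are available. Lean on these libraries where they do the work, as an engineer would, in place of code of your own. Each camera call takes 0.05 s, during which the arm holds its last target. There are 200 camera calls.

## Task

Fit the hand magnifier up into the round lamp mount of the desk stand from below: lugs through the notches with the handle at the single-rib mark, then twist the handle to the double-rib mark until it stops, and let it settle so that it hangs locked. Then turn the dimmer knob on the stand's foot clockwise to its end stop. Do not shift the other things on the desk.

Things in the scene. Friction and masses are not known exactly. Their poses are not given: they have to be found in the camera images.
- magnifier: Loose hand magnifier, 184 mm long, about 160 g, lying flat; most weight in the head. Lens head 80 mm across, 18 mm thick; from its top a collar 52 mm across rises to 42 mm and bears the lugs. Origin on the lens axis at the underside; the handle lies along -x, z up. It locks with its x axis parallel to the mount's x, its origin then 31 mm below mount, hanging free
- handle (a point): Point on the magnifier's light wooden handle, a good place to grip, 85 mm along -x from the lens axis, 22 mm above the underside. The handle is a straight flat-sided bar along x, 20 mm wide, 34 mm high (underside on the desk), 59 to 141 mm from the lens axis; an aluminium neck 13 mm wide, 4 to 16 mm high, joins it to the head
- lug (a point): Outer end, mid-height, of the magnifier's lug on the handle's side, 36 mm from the lens axis and 38 mm above the underside. Three such lugs, 120 degrees apart, each 14 mm wide, 6 mm high (35 to 41 mm above the underside) and reaching 10 mm out of the collar
- mount (a point): Centre of the underside of the mount: a white ring 92 mm across, 26 mm high, open downward, 170 mm above the desk on a side arm of the stand (fixed). x to the stand's back, -x to its front (the pair of ribs), y towards the stand's foot, z up. Bore 58 mm through an inward flange with three notches 20 mm wide; play 3 mm to each side, 3 degrees when locked
- way_in (a point): Single rib on the ring's outside, 48 mm from the mount's axis, 13 mm above its underside, at 50 degrees from the pair of ribs (towards the mount's -x, -y). The lugs pass the notches with the handle pointing here (magnifier yawed +50 degrees to the mount). Raise until the lugs' undersides are 11 to 12 mm above mount: they must clear a ridge at 8 mm, the roof stops them at 15.5
- locked (a point): Between the pair of ribs on the ring's outside (48 mm from the axis, 13 mm above the underside, on -x): where the handle points when locked. From the way in, twist at that height 50 degrees clockwise seen from above to a stop. Lowered or let go there, the lugs settle into pockets 4 mm above mount, behind the ridge, and cannot turn back
- dimmer_grip (a point): On the axis of the white dimmer knob, 59 mm above the desk, at the height to grip its bar (14 mm thick, 53 mm long, top 7 mm higher); x lies along the bar and turns with it. It stands on the stand's grey foot (230 x 125 x 22 mm) beside the mount, 45 mm nearer the stand's front than the mount's axis and 175 mm to its +y. A post 22 mm thick, 200 mm tall, stands 145 mm behind it
- dimmer (a joint): Turn of the dimmer knob in rad, growing clockwise seen from above: 0 = stop at lamp off, 2.4 = end stop at full light; stays where it is left. It starts part way
- notebook: Green pocket notebook, 141 x 91 x 14 mm, loose on the desk under the mount; leave in place
- stapler: Black stapler, 132 x 36 x 47 mm, loose; leave in place
- clip_tin: Round tin, 68 mm across, 30 mm high, loose; leave in place
- eraser: Eraser, 50 x 23 x 12 mm, loose; leave in place
Not all that is in view belongs to the job. Leave any black look-alike of the magnifier alone.

How it is judged:
By the outcome, as a careful person would: the job done as asked, in the order asked, and still so for the second after the job is handed in, with the robot touching nothing.
It also fails if it takes over 58 s, if anything falls off the work surface, if the arm or the gripper's body presses on something with over 40 N, if the wrist force passes 120 N, or if a joint passes its speed limit or range.

## Working session

There is one attempt and no reset: what is moved stays moved. The work goes in short steps, Python scripts to look and compute and a shell command to move; the robot and the scene stay as the last step left them, time stands still between calls to the robot, and variables do not carry over. Pictures are saved under pics/ and viewed, at most 10 in all, crops included, and the job is handed in when it is done.

```bash
mkdir -p pics
cat > h.py <<'E'
from station import arm
import numpy as np, cv2
from scipy.spatial.transform import Rotation as R
def save(cam,name):
    f=arm.grab_frame(cam); cv2.imwrite(f'pics/{name}.png',f[:,:,::-1]); return f
def proj(cam,p):
    c=arm.calibration(cam); T=np.linalg.inv(np.array(c['world_from_camera'])); q=T[:3,:3]@np.array(p)+T[:3,3]
    return np.round([c['fx']*q[0]/q[2]+c['cx'],c['fy']*q[1]/q[2]+c['cy']],1)
def unproj(cam,uv,z):
    c=arm.calibration(cam); T=np.array(c['world_from_camera']); d=T[:3,:3]@np.array([(uv[0]-c['cx'])/c['fx'],(uv[1]-c['cy'])/c['fy'],1]); o=T[:3,3]
    return o+d*(z-o[2])/d[2]
E
python3 - <<'E'
from h import *
for c in ["scene","side","wrist"]: save(c,c+"0")
for c in ["scene","side"]:
    for q in ["magnifier","handle","lug","mount","way_in","locked","dimmer_grip"]:
        print(c,q,[(np.round(d['centre'],3).tolist(),round(d['confidence'],2),proj(c,d['centre']).tolist()) for d in arm.mark_of(c,q)])
s=arm.get_state(); print(s['eef_pos'],s['ee_rot'],s['t'],arm.grip_point_offset)
a=cv2.imread('pics/scene0.png');b=cv2.imread('pics/side0.png')
for c in ["scene","side"]: print(np.round(arm.calibration(c)['world_from_camera'],3).tolist(),arm.calibration(c)['fx'])
E
```

```text
scene magnifier [([0.577, -0.341, -0.0], 0.7, [450.5, 371.0]), ([0.339, 0.358, 0.002], 0.68, [193.7, 234.8]), ([0.418, 0.004, 0.0], 0.62, [291.5, 302.5])]
scene handle [([0.456, -0.183, 0.022], 0.88, [356.0, 342.3]), ([0.371, -0.064, 0.024], 0.87, [290.9, 324.7])]
scene lug [([0.357, 0.322, 0.042], 0.98, [203.3, 228.0]), ([0.399, -0.027, 0.042], 0.94, [291.5, 303.1]), ([0.504, -0.185, 0.042], 0.65, [374.9, 326.1])]
scene mount [([0.617, 0.117, 0.17], 0.84, [330.9, 190.4]), ([0.588, 0.072, 0.18], 0.16, [332.9, 200.6])]
scene way_in [([0.589, 0.077, 0.183], 0.96, [331.8, 198.4])]
scene locked [([0.569, 0.109, 0.187], 0.9, [316.8, 193.4]), ([0.616, 0.114, 0.172], 0.29, [331.3, 190.6])]
scene dimmer_grip [([0.576, -0.338, -0.002], 0.67, [449.3, 370.8]), ([0.542, 0.276, 0.06], 0.6, [272.3, 205.1])]
side magnifier [([0.341, 0.356, -0.0], 0.96, [235.5, 219.8]), ([0.424, -0.002, 0.005], 0.67, [262.7, 301.6]), ([0.541, -0.177, -0.005], 0.59, [320.8, 360.8])]
side handle [([0.372, 0.283, 0.021], 0.95, [244.4, 227.2]), ([0.457, -0.184, 0.024], 0.88, [277.3, 355.9]), ([0.373, -0.069, 0.02], 0.88, [237.7, 318.9])]
side lug [([0.397, -0.025, 0.036], 0.86, [249.0, 298.6]), ([0.504, -0.182, 0.037], 0.68, [301.7, 348.7])]
side mount [([0.617, 0.11, 0.169], 0.92, [343.0, 208.8])]
side way_in [([0.588, 0.072, 0.182], 0.93, [332.1, 213.4])]
side locked [([0.571, 0.107, 0.181], 0.96, [323.0, 206.0])]
side dimmer_grip [([0.538, 0.283, 0.058], 0.58, [306.0, 211.9]), ([0.587, 0.073, 0.182], 0.43, [331.5, 212.9])]
[0.2109085  0.64114086 0.19751739] [ 3.14148425e+00 -1.68249957e-05 -3.17738597e-01] 0.85 0.0188
[[0.802, -0.392, 0.451, 0.032], [-0.598, -0.529, 0.603, -0.623], [0.002, -0.753, -0.658, 0.855], [0.0, 0.0, 0.0, 1.0]] 478.39836041774265
[[0.998, -0.057, 0.04, 0.5], [-0.065, -0.561, 0.825, -0.881], [-0.024, -0.826, -0.563, 0.781], [0.0, 0.0, 0.0, 1.0]] 515.8287355884121
```

View pics/scene0.png

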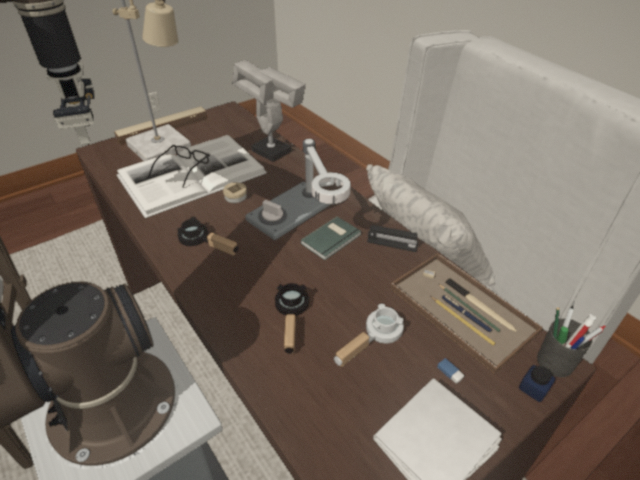

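View pics/side0.png

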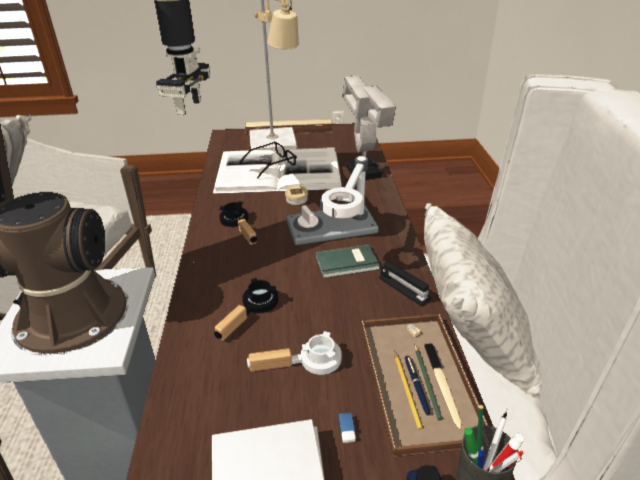

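Scene candidates for the magnifier, by scene pixel:
- Black head at (193,233)
- Black head at (291,298)
- White head with a clear collar at (384,322)

The job's magnifier is the white one, whose handle is at (356,342). The mount is at (331,188) and the dimmer at (272,210). I'll check a crop of the choice and plan the approach.

```bash
cat >> h.py <<'E'
def rel(p,yawdeg,q=None):
    """shift cm / turn deg in tool axes from the current measured pose (or q=(pos,rot)) to TCP p, tool down with yaw"""
    s=arm.get_state(); x=np.array(s['eef_pos']);r=R.from_euler('xyz',s['ee_rot'])
    t=R.from_euler('xyz',[180,0,yawdeg],degrees=True)
    return np.round(r.inv().apply(np.array(p)-x)*100,2),np.round((r.inv()*t).as_rotvec(degrees=True),1)
E
python3 - <<'E'
from h import *
im=cv2.imread('pics/side0.png')[300:400,210:380]; cv2.imwrite('pics/crop0.png',cv2.resize(im,None,fx=4,fy=4,interpolation=cv2.INTER_CUBIC))
print(rel([.42,.22,.27],0)); print(rel([.43,-.18,.25],3))
E
```

```text
(array([33.02, 33.47, -7.24]), array([  0. ,   0. , -18.2]))
(array([46.47, 71.16, -5.24]), array([  0. ,   0. , -21.2]))
```

View pics/crop0.png

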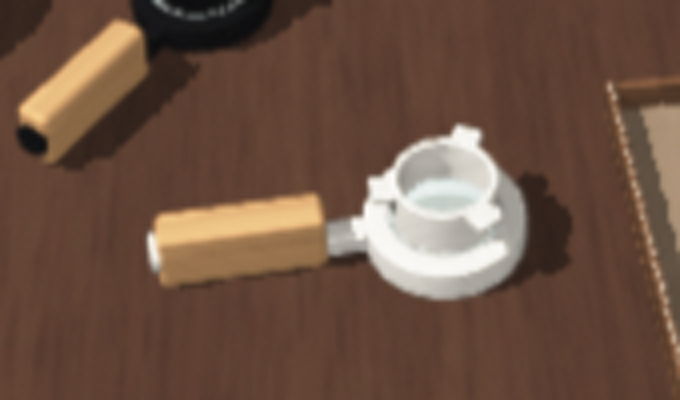

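The crop shows the white magnifier lying collar-up with three lugs and a light wooden handle, and its head is at about side (320,352). A black look-alike is next to it at upper left. I'm moving above the white one.

```bash
python3 -m crank '[{"dx":4,"dy":4,"dz":-2,"wz":-3},{"dx":8,"dy":8,"dz":-4,"wz":-6},{"dx":12,"dy":12,"dz":-6,"wz":-9},{"dx":16,"dy":16,"dz":-7,"wz":-12},{"dx":20,"dy":20,"dz":-7,"wz":-15},{"dx":24,"dy":24,"dz":-7,"wz":-18},{"dx":28,"dy":28,"dz":-7,"wz":-18},{"dx":33,"dy":33.5,"dz":-7,"wz":-18},{"dx":34.5,"dy":38,"dz":-7,"wz":-18},{"dx":36,"dy":42,"dz":-7,"wz":-18}]' 8.7 20; python3 -c "
from h import *
print(rel([.43,-.18,.25],3))"
```

```text
(array([46.47, 71.16, -5.24]), array([  0. ,   0. , -21.2]))$[0]: bad value
```

```bash
python3 -m crank '[{"dx":4.0,"dy":4.0,"dz":-2.0,"wx":0.0,"wy":0.0,"wz":-3.0},{"dx":8.0,"dy":8.0,"dz":-4.0,"wx":0.0,"wy":0.0,"wz":-6.0},{"dx":12.0,"dy":12.0,"dz":-6.0,"wx":0.0,"wy":0.0,"wz":-9.0},{"dx":16.0,"dy":16.0,"dz":-7.0,"wx":0.0,"wy":0.0,"wz":-12.0},{"dx":20.0,"dy":20.0,"dz":-7.0,"wx":0.0,"wy":0.0,"wz":-15.0},{"dx":24.0,"dy":24.0,"dz":-7.0,"wx":0.0,"wy":0.0,"wz":-18.0},{"dx":28.0,"dy":28.0,"dz":-7.0,"wx":0.0,"wy":0.0,"wz":-18.0},{"dx":33.0,"dy":33.5,"dz":-7.0,"wx":0.0,"wy":0.0,"wz":-18.0},{"dx":34.5,"dy":38.0,"dz":-7.0,"wx":0.0,"wy":0.0,"wz":-18.0},{"dx":36.0,"dy":42.0,"dz":-7.0,"wx":0.0,"wy":0.0,"wz":-18.0}]' 8.7 20; python3 -c "
from h import *
print(rel([.43,-.18,.25],3))"
```

```text
t: 2.1
eef_pos: [0.4216, 0.1275, 0.2678]
ee_rot: [-3.141, -0.0, -0.005]
force: [1.3, 0.1, 0.6]
width: 0.087
gripper_force: 0.0
(array([ 0.98, 30.74,  1.77]), array([-0. , -0. , -3.3]))
```

```bash
python3 -m crank '[{"dx":0.0,"dy":4.0,"dz":0.0,"wx":0.0,"wy":0.0,"wz":-1.0},{"dx":0.2,"dy":8.0,"dz":0.4,"wx":0.0,"wy":0.0,"wz":-2.0},{"dx":0.4,"dy":12.0,"dz":0.8,"wx":0.0,"wy":0.0,"wz":-3.0},{"dx":0.6,"dy":16.0,"dz":1.2,"wx":0.0,"wy":0.0,"wz":-3.0},{"dx":0.8,"dy":20.0,"dz":1.5,"wx":0.0,"wy":0.0,"wz":-3.0},{"dx":0.8,"dy":24.0,"dz":1.8,"wx":0.0,"wy":0.0,"wz":-3.0},{"dx":0.8,"dy":27.0,"dz":1.8,"wx":0.0,"wy":0.0,"wz":-3.0},{"dx":0.8,"dy":29.0,"dz":1.8,"wx":0.0,"wy":0.0,"wz":-3.0},{"dx":0.8,"dy":30.5,"dz":1.8,"wx":0.0,"wy":0.0,"wz":-3.0},{"dx":0.8,"dy":30.5,"dz":1.8,"wx":0.0,"wy":0.0,"wz":-3.0}]' - -
python3 - <<'E'
from h import *
T0=arm.get_state();print(T0['eef_pos'],T0['ee_rot'],T0['q'])
f=save("wrist","w1")
for q in ["magnifier","handle","lug"]:
    print(q,[(np.round(d['centre'],4).tolist(),round(d['confidence'],2),proj('wrist',d['centre']).tolist()) for d in arm.mark_of('wrist',q)])
for c in ["scene","side"]:
  arm.grab_frame(c)
  for q in ["magnifier","handle","lug","mount","locked","way_in","dimmer_grip"]:
    print(c,q,[(np.round(d['centre'],4).tolist(),round(d['confidence'],2)) for d in arm.mark_of(c,q)])
E
```

```text
t: 3.35
eef_pos: [0.4285, -0.1759, 0.2495]
ee_rot: [-3.142, 0.0, 0.047]
force: [-0.4, -0.1, 0.2]
width: 0.0871
gripper_force: 0.0
[ 0.42849095 -0.17588163  0.24950607] [-3.14158185e+00  1.12738911e-04  4.74473618e-02] [ 3.74370083e-02 -3.18581373e-02 -3.46665073e-01 -1.01698635e-05
 -1.25610223e+00  1.58080983e+00]
magnifier [([0.5442, -0.1759, -0.0003], 0.92, [326.9, 104.4]), ([0.4192, 0.0045, 0.004], 0.55, [170.3, 207.5])]
handle [([0.3721, -0.0675, 0.02], 0.95, [228.2, 252.0]), ([0.4578, -0.1833, 0.0188], 0.91, [329.9, 183.7]), ([0.513, -0.1814, 0.0371], 0.32, [331.5, 132.1])]
lug [([0.5094, -0.1797, 0.0382], 0.93, [329.8, 135.6]), ([0.3966, -0.0243, 0.0356], 0.88, [186.1, 233.0])]
scene magnifier [([0.4208, 0.0037, -0.0033], 0.72), ([0.5436, -0.1799, 0.0017], 0.69), ([0.3367, 0.3566, -0.0012], 0.59)]
scene handle [([0.3715, -0.0642, 0.0243], 0.87), ([0.4542, -0.1849, 0.0217], 0.66), ([0.3726, 0.2773, 0.0228], 0.64)]
scene lug [([0.3554, 0.3216, 0.0417], 0.88), ([0.5094, -0.1835, 0.0398], 0.68), ([0.3965, -0.028, 0.0399], 0.67)]
scene mount [([0.6289, 0.1279, -0.0043], 0.27)]
scene locked [([0.5699, 0.1077, 0.1855], 0.7)]
scene way_in []
scene dimmer_grip [([0.5408, 0.2793, 0.057], 0.52)]
side magnifier [([0.4214, 0.0022, 0.002], 0.97), ([0.5447, -0.1794, -0.0002], 0.76), ([0.3368, 0.3561, -0.0021], 0.63)]
side handle [([0.372, -0.0652, 0.0211], 0.94)]
side lug [([0.3968, -0.0269, 0.0342], 0.74), ([0.3548, 0.3228, 0.0399], 0.53)]
side mount [([0.6136, 0.1129, 0.1721], 0.94)]
side locked [([0.5707, 0.1086, 0.1826], 0.89)]
side way_in [([0.5895, 0.0759, 0.1836], 0.79), ([0.5422, -0.1775, -0.002], 0.28)]
side dimmer_grip [([0.5417, 0.2797, 0.0613], 0.81)]
```

View pics/w1.png

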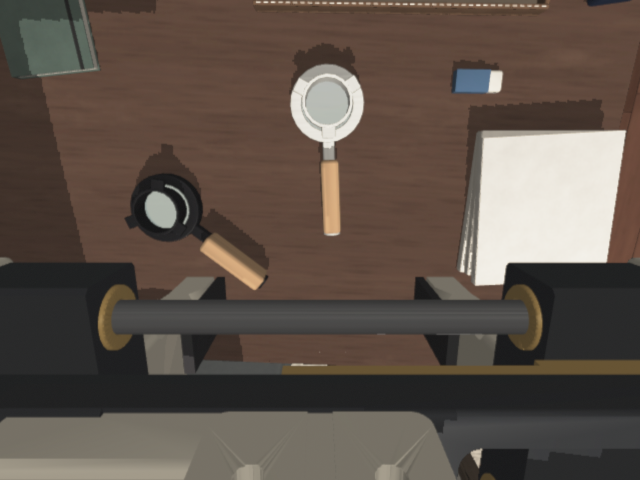

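Run:
```python
from h import *
f=cv2.imread('pics/w1.png'); hsv=cv2.cvtColor(f,cv2.COLOR_BGR2HSV)
m=((hsv[...,0]>8)&(hsv[...,0]<22)&(hsv[...,2]>140)&(hsv[...,1]>70)); m[:140]=0;m[250:]=0;m[:,:300]=0;m[:,370:]=0
ys,xs=np.nonzero(m); P=np.array([unproj('wrist',(x,y),.034)[:2] for x,y in zip(xs,ys)])
c=P.mean(0);u,s,v=np.linalg.svd(P-c); d=v[0]*np.sign(v[0][0]); pr=(P-c)@d; pn=(P-c)@v[1]
print('handle c',c,'yaw',np.degrees(np.arctan2(d[1],d[0])),'ext',np.percentile(pr,[.5,99.5]),np.percentile(pn,[1,99]))
w=((hsv[...,1]<60)&(hsv[...,2]>110)).astype(np.uint8); w[:55]=0;w[145:]=0;w[:,:280]=0;w[:,375:]=0
k,_=cv2.findContours(w,cv2.RETR_EXTERNAL,cv2.CHAIN_APPROX_NONE);k=max(k,key=cv2.contourArea)
(e,r,_)=cv2.fitEllipse(k);print(e,r); h=unproj('wrist',e,.012)[:2]; print('head',h, 'yaw',np.degrees(np.arctan2(*(h-c)[::-1])), 'dist',np.linalg.norm(h-c))
print(arm.calibration('wrist')['world_from_camera'])
```

```text
handle c [ 0.44496432 -0.18473255] yaw 4.999391577027613 ext [-0.03988161  0.03823064] [-0.00917021  0.00904416]
(326.77001953125, 103.28048706054688) (73.40006256103516, 78.8061752319336)
head [ 0.54395471 -0.17573184] yaw 5.195335176831581 dist 0.09939874841996202
[[ 4.85312765e-02 -9.68108809e-01 -2.45784557e-01  4.94624275e-01]
 [-9.98821612e-01 -4.71178156e-02 -1.16317949e-02 -1.70506311e-01]
 [-3.19988311e-04  2.46059433e-01 -9.69254689e-01  4.35453259e-01]
 [ 0.00000000e+00  0.00000000e+00  0.00000000e+00  1.00000000e+00]]
```

```bash
python3 -c "
from h import *
print(rel([.447,-.1845,.0055],5))"
```

```text
(array([ 1.8 ,  1.  , 24.41]), array([ 0. , -0. , -2.2]))
```

```bash
python3 -m crank '[{"dx":0.9,"dy":0.5,"dz":4.0,"wx":0.0,"wy":0.0,"wz":-1.1},{"dx":1.8,"dy":1.0,"dz":8.5,"wx":0.0,"wy":0.0,"wz":-2.2},{"dx":1.8,"dy":1.0,"dz":13.0,"wx":0.0,"wy":0.0,"wz":-2.2},{"dx":1.8,"dy":1.0,"dz":17.0,"wx":0.0,"wy":0.0,"wz":-2.2},{"dx":1.8,"dy":1.0,"dz":20.0,"wx":0.0,"wy":0.0,"wz":-2.2},{"dx":1.8,"dy":1.0,"dz":22.0,"wx":0.0,"wy":0.0,"wz":-2.2},{"dx":1.8,"dy":1.0,"dz":23.5,"wx":0.0,"wy":0.0,"wz":-2.2},{"dx":1.8,"dy":1.0,"dz":24.4,"wx":0.0,"wy":0.0,"wz":-2.2},{"dx":1.8,"dy":1.0,"dz":24.4,"wx":0.0,"wy":0.0,"wz":-2.2},{"dx":1.8,"dy":1.0,"dz":24.4,"wx":0.0,"wy":0.0,"wz":-2.2}]' 8.7 50
```

```text
t: 5.6
eef_pos: [0.4475, -0.1845, 0.0061]
ee_rot: [3.141, -0.001, 0.087]
force: [0.7, 1.3, -0.2]
width: 0.087
gripper_force: 0.0
```

```bash
python3 -m crank '[{"dx":0.0,"dy":0.0,"dz":0.0,"wx":0.0,"wy":0.0,"wz":0.0},{"dx":0.0,"dy":0.0,"dz":0.0,"wx":0.0,"wy":0.0,"wz":0.0},{"dx":0.0,"dy":0.0,"dz":0.0,"wx":0.0,"wy":0.0,"wz":0.0},{"dx":0.0,"dy":0.0,"dz":0.0,"wx":0.0,"wy":0.0,"wz":0.0},{"dx":0.0,"dy":0.0,"dz":0.0,"wx":0.0,"wy":0.0,"wz":0.0},{"dx":0.0,"dy":0.0,"dz":0.0,"wx":0.0,"wy":0.0,"wz":0.0},{"dx":0.0,"dy":0.0,"dz":0.0,"wx":0.0,"wy":0.0,"wz":0.0},{"dx":0.0,"dy":0.0,"dz":0.0,"wx":0.0,"wy":0.0,"wz":0.0},{"dx":0.0,"dy":0.0,"dz":0.0,"wx":0.0,"wy":0.0,"wz":0.0},{"dx":0.0,"dy":0.0,"dz":0.0,"wx":0.0,"wy":0.0,"wz":0.0}]' 1.0 50
```

```text
t: 6.85
eef_pos: [0.447, -0.1844, 0.0056]
ee_rot: [-3.142, -0.0, 0.087]
force: [-0.3, -0.0, 0.0]
width: 0.0102
gripper_force: 0.0
```

Run:
```python
from h import *
f=save("wrist","w2"); s=save("side","s2")
im=cv2.resize(s[260:440,180:420],None,fx=2.4,fy=2.4)
cv2.imwrite('pics/m2.png',np.vstack([cv2.resize(f,(480,360))[...,::-1][:, :],np.zeros((0,480,3),np.uint8)]))
a=cv2.resize(f,(400,300));b=cv2.resize(s[260:440,180:420],(400,300)); cv2.imwrite('pics/m2.png',np.hstack([a,b])[...,::-1])
print(arm.get_state()['q'])
```

```text
[ 1.65321310e-02  2.68573835e-01 -6.42138224e-01  1.11242477e-05
 -6.60088596e-01  1.64136151e+00]
```

View pics/m2.png

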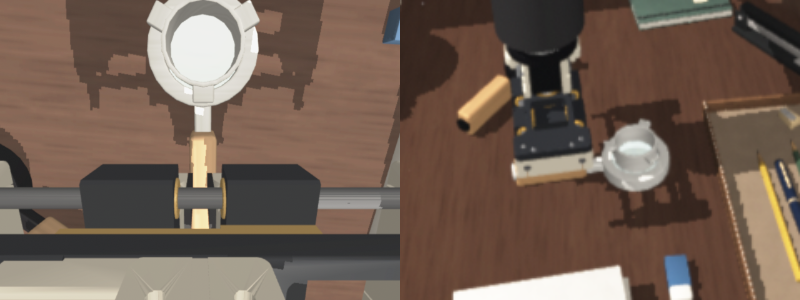

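The fingers straddle the handle at left (200,200), but the reading shows no grip force. I'll command a full close and see what they read.

```bash
python3 -m crank '[{"dx":0.0,"dy":0.0,"dz":0.0,"wx":0.0,"wy":0.0,"wz":0.0},{"dx":0.0,"dy":0.0,"dz":0.0,"wx":0.0,"wy":0.0,"wz":0.0},{"dx":0.0,"dy":0.0,"dz":0.0,"wx":0.0,"wy":0.0,"wz":0.0},{"dx":0.0,"dy":0.0,"dz":0.0,"wx":0.0,"wy":0.0,"wz":0.0},{"dx":0.0,"dy":0.0,"dz":0.0,"wx":0.0,"wy":0.0,"wz":0.0},{"dx":0.0,"dy":0.0,"dz":0.0,"wx":0.0,"wy":0.0,"wz":0.0},{"dx":0.0,"dy":0.0,"dz":0.0,"wx":0.0,"wy":0.0,"wz":0.0},{"dx":0.0,"dy":0.0,"dz":0.0,"wx":0.0,"wy":0.0,"wz":0.0},{"dx":0.0,"dy":0.0,"dz":0.0,"wx":0.0,"wy":0.0,"wz":0.0},{"dx":0.0,"dy":0.0,"dz":0.0,"wx":0.0,"wy":0.0,"wz":0.0}]' 0.0 50
python3 - <<'E'
from h import *
f=save("wrist","w3"); s=save("side","s3")
c=proj('wrist',[.447,-.1845,.03]);print(c)
a=cv2.resize(f[180:400,220:440],(440,440));b=cv2.resize(s[310:400,210:340],(360,440)); cv2.imwrite('pics/m3.png',np.hstack([a,b])[...,::-1])
E
```

```text
t: 8.2
eef_pos: [0.447, -0.1844, 0.0055]
ee_rot: [-3.142, 0.0, 0.087]
force: [0.2, -0.1, 0.7]
width: 0.0004
gripper_force: 0.0
[323.3 294. ]
```

View pics/m3.png

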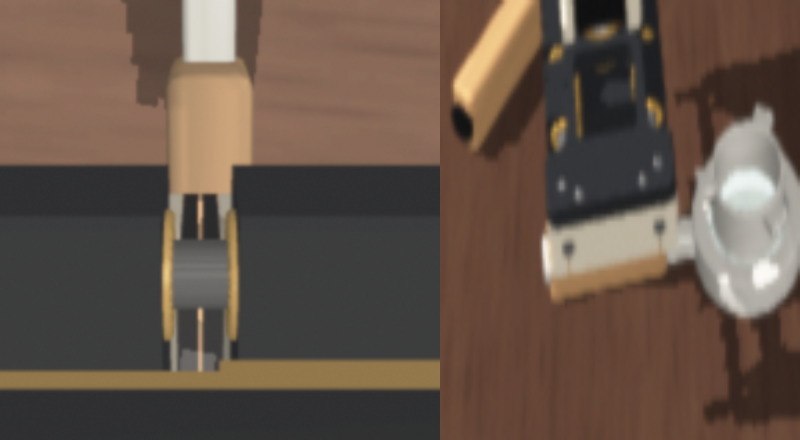

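Run:
```python
from h import *
out=[]
for cam,n in (("side","s3"),("scene",None)):
    im=cv2.imread(f'pics/{n}.png') if n else arm.grab_frame(cam)[...,::-1].copy()
    S=5; p0=proj(cam,[.447,-.1845,.03]); x0,y0=int(p0[0]-40),int(p0[1]-70)
    c=cv2.resize(im[y0:y0+110,x0:x0+80],None,fx=S,fy=S,interpolation=cv2.INTER_CUBIC)
    for z,col in ((.0055,(0,0,255)),(.034,(0,255,0)),(.08,(255,0,0))):
        q=(proj(cam,[.447,-.1845,z])-[x0,y0])*S; cv2.circle(c,(int(q[0]),int(q[1])),4,col,-1)
    out.append(c)
cv2.imwrite('pics/m4.png',np.hstack(out))
```

```text
(no output)
```

View pics/m4.png

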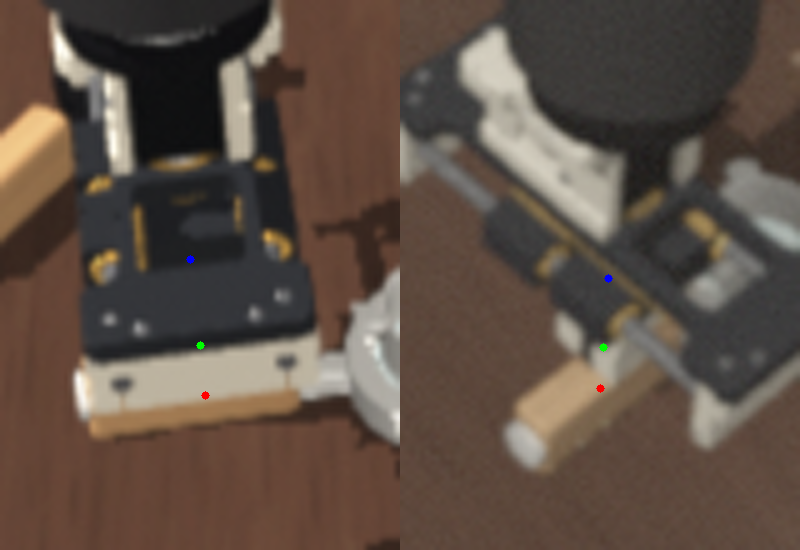

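Run:
```python
from h import *
for c in ["side","scene"]: print(c,[proj(c,[.211,.641,z]).tolist() for z in (.198,.218,.228,.3)])
print(arm.get_state()['joint_efforts'])
im=cv2.imread('pics/side0.png')[60:130,140:230]; b=cv2.imread('pics/scene0.png')[80:165,40:110]
cv2.imwrite('pics/m5.png',np.hstack([cv2.resize(im,(450,400),interpolation=cv2.INTER_CUBIC),cv2.resize(b,(330,400),interpolation=cv2.INTER_CUBIC)]))
```

```text
side [[191.1, 117.2], [190.1, 110.9], [189.5, 107.7], [185.6, 84.1]]
scene [[90.1, 142.3], [87.8, 135.6], [86.5, 132.2], [77.4, 106.8]]
[ 6.23902379e-04 -4.10433769e+01  1.91858482e+01  4.48549211e+00
  7.56231789e-02 -1.73872383e-08]
```

View pics/m5.png

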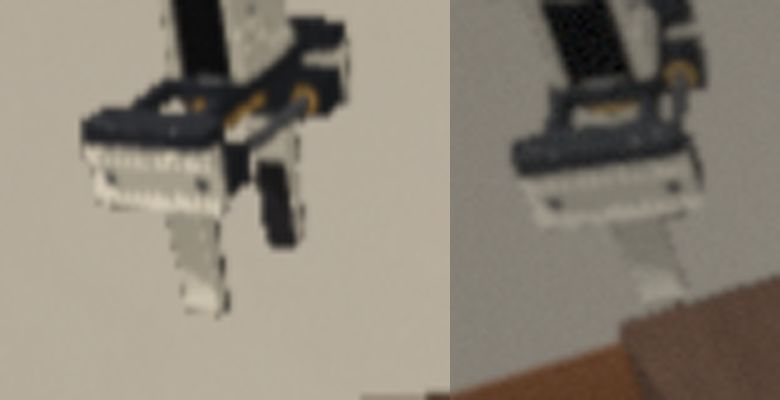

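Run:
```python
from h import *
r=R.from_euler('xyz',[3.1415,0,-.3177])
for z in (0,-.015,-.03):
  for s in (1,-1):
    p=np.array([.2109,.6411,.1975])+r.apply([0,s*.044,z])
    a=proj('side',p);b=proj('scene',p)
    print(z,s,((a-[140,60])*[5,400/70]).round(),((b-[40,80])*[330/70,400/85]+[450,0]).round())
```

```text
0 1 [223. 359.] [684. 333.]
0 -1 [287. 298.] [689. 256.]
-0.015 1 [219. 331.] [676. 309.]
-0.015 -1 [283. 271.] [680. 233.]
-0.03 1 [215. 304.] [667. 285.]
-0.03 -1 [279. 245.] [672. 210.]
```

The start picture shows the fingers ending about 28 mm above the reported TCP, which explains closing above the handle with no force. I'll open and descend gently while watching the force.

```bash
python3 -m crank '[{"dx":0.0,"dy":0.0,"dz":0.0,"wx":0.0,"wy":0.0,"wz":0.0},{"dx":0.0,"dy":0.0,"dz":0.0,"wx":0.0,"wy":0.0,"wz":0.0},{"dx":0.0,"dy":0.0,"dz":0.0,"wx":0.0,"wy":0.0,"wz":0.0},{"dx":0.0,"dy":0.0,"dz":0.0,"wx":0.0,"wy":0.0,"wz":0.0},{"dx":0.0,"dy":0.0,"dz":0.0,"wx":0.0,"wy":0.0,"wz":0.0},{"dx":0.0,"dy":0.0,"dz":0.2,"wx":0.0,"wy":0.0,"wz":0.0},{"dx":0.0,"dy":0.0,"dz":0.4,"wx":0.0,"wy":0.0,"wz":0.0},{"dx":0.0,"dy":0.0,"dz":0.6,"wx":0.0,"wy":0.0,"wz":0.0},{"dx":0.0,"dy":0.0,"dz":0.8,"wx":0.0,"wy":0.0,"wz":0.0},{"dx":0.0,"dy":0.0,"dz":1.0,"wx":0.0,"wy":0.0,"wz":0.0}]' 6.0 50
```

```text
t: 9.6
eef_pos: [0.447, -0.1844, -0.0046]
ee_rot: [3.142, 0.0, 0.087]
force: [-0.1, -0.7, -1.1]
width: 0.0598
gripper_force: 0.0
```

```bash
python3 -m crank '[{"dx":0.0,"dy":0.0,"dz":0.2,"wx":0.0,"wy":0.0,"wz":0.0},{"dx":0.0,"dy":0.0,"dz":0.4,"wx":0.0,"wy":0.0,"wz":0.0},{"dx":0.0,"dy":0.0,"dz":0.6,"wx":0.0,"wy":0.0,"wz":0.0},{"dx":0.0,"dy":0.0,"dz":0.8,"wx":0.0,"wy":0.0,"wz":0.0},{"dx":0.0,"dy":0.0,"dz":0.9,"wx":0.0,"wy":0.0,"wz":0.0},{"dx":0.0,"dy":0.0,"dz":1.0,"wx":0.0,"wy":0.0,"wz":0.0},{"dx":0.0,"dy":0.0,"dz":1.1,"wx":0.0,"wy":0.0,"wz":0.0},{"dx":0.0,"dy":0.0,"dz":1.2,"wx":0.0,"wy":0.0,"wz":0.0},{"dx":0.0,"dy":0.0,"dz":1.3,"wx":0.0,"wy":0.0,"wz":0.0},{"dx":0.0,"dy":0.0,"dz":1.4,"wx":0.0,"wy":0.0,"wz":0.0}]' - -
```

```text
t: 10.85
eef_pos: [0.4471, -0.1844, -0.0185]
ee_rot: [3.142, -0.0, 0.087]
force: [-1.5, 0.5, -0.1]
width: 0.0601
gripper_force: 0.0
```

```bash
python3 -m crank '[{"dx":0.0,"dy":0.0,"dz":0.1,"wx":0.0,"wy":0.0,"wz":0.0},{"dx":0.0,"dy":0.0,"dz":0.2,"wx":0.0,"wy":0.0,"wz":0.0},{"dx":0.0,"dy":0.0,"dz":0.3,"wx":0.0,"wy":0.0,"wz":0.0},{"dx":0.0,"dy":0.0,"dz":0.3,"wx":0.0,"wy":0.0,"wz":0.0},{"dx":0.0,"dy":0.0,"dz":0.3,"wx":0.0,"wy":0.0,"wz":0.0},{"dx":0.0,"dy":0.0,"dz":0.3,"wx":0.0,"wy":0.0,"wz":0.0},{"dx":0.0,"dy":0.0,"dz":0.3,"wx":0.0,"wy":0.0,"wz":0.0},{"dx":0.0,"dy":0.0,"dz":0.3,"wx":0.0,"wy":0.0,"wz":0.0},{"dx":0.0,"dy":0.0,"dz":0.3,"wx":0.0,"wy":0.0,"wz":0.0},{"dx":0.0,"dy":0.0,"dz":0.3,"wx":0.0,"wy":0.0,"wz":0.0}]' 1.0 50
```

```text
t: 12.1
eef_pos: [0.447, -0.1844, -0.0214]
ee_rot: [3.142, 0.0, 0.087]
force: [0.0, 0.5, -0.4]
width: 0.0198
gripper_force: 49.9
```

Run:
```python
from h import *
f=save("wrist","w5")
for q in ["magnifier","handle","lug"]: print(q,[(np.round(d['centre'],4).tolist(),round(d['confidence'],2),proj('wrist',d['centre']).tolist()) for d in arm.mark_of('wrist',q)])
s=arm.get_state();print(s['width'],s['gripper_force'],s['force'],s['moment'],s['eef_pos'])
```

```text
magnifier [([0.5465, -0.1778, 0.0021], 0.59, [328.7, 65.3])]
handle [([0.4593, -0.1818, 0.02], 0.66, [319.9, 281.7])]
lug [([0.5107, -0.177, 0.0358], 0.79, [319.1, 156.1])]
0.01961407327857298 49.897087812423706 [ 0.15278939  0.02700521 -0.75853763] [0.00588911 0.1010166  0.0121233 ] [ 0.44696906 -0.18441238 -0.02143445]
```

```bash
python3 -m crank '[{"dx":0.0,"dy":0.0,"dz":-1.0,"wx":0.0,"wy":0.0,"wz":0.0},{"dx":0.0,"dy":0.0,"dz":-4.0,"wx":0.0,"wy":0.0,"wz":0.0},{"dx":0.0,"dy":0.0,"dz":-8.0,"wx":0.0,"wy":0.0,"wz":0.0},{"dx":1.0,"dy":-2.5,"dz":-12.0,"wx":0.0,"wy":0.0,"wz":0.0},{"dx":2.5,"dy":-5.5,"dz":-16.0,"wx":0.0,"wy":0.0,"wz":0.0},{"dx":4.0,"dy":-8.5,"dz":-20.0,"wx":0.0,"wy":0.0,"wz":0.0},{"dx":5.5,"dy":-11.5,"dz":-23.5,"wx":0.0,"wy":0.0,"wz":0.0},{"dx":6.3,"dy":-14.0,"dz":-26.0,"wx":0.0,"wy":0.0,"wz":0.0},{"dx":6.6,"dy":-15.0,"dz":-27.0,"wx":0.0,"wy":0.0,"wz":0.0},{"dx":6.6,"dy":-15.0,"dz":-27.0,"wx":0.0,"wy":0.0,"wz":0.0}]' - -
python3 - <<'E'
from h import *
s=arm.get_state();print(s['eef_pos'],s['ee_rot'],s['force'],s['moment'],s['width'],s['gripper_force'])
f=save("wrist","w6"); print(arm.calibration('wrist')['fx'])
for q in ["magnifier","handle","lug","mount","locked","way_in","dimmer_grip"]: print(q,[(np.round(d['centre'],4).tolist(),round(d['confidence'],2),proj('wrist',d['centre']).tolist()) for d in arm.mark_of('wrist',q)])
E
```

```text
t: 13.55
eef_pos: [0.4995, -0.029, 0.2488]
ee_rot: [-3.141, -0.0, 0.088]
force: [-1.8, -0.7, -2.5]
width: 0.0198
gripper_force: 49.9
[ 0.49953129 -0.02896271  0.24880763] [-3.14125408e+00 -4.56246708e-04  8.80122128e-02] [-1.78258758 -0.67891214 -2.47465023] [-0.06227438  0.17941017 -0.01317113] 0.019763416738966554 49.89529252052307
364.7090257735008
magnifier [([0.4182, 0.0015, 0.0029], 0.98, [290.3, 268.8]), ([0.5965, -0.0223, 0.2683], 0.75, [326.0, 71.1]), ([0.3363, 0.3569, 0.0042], 0.71, [7.2, 307.0]), ([0.5098, -0.0268, 0.2922], 0.55, [318.7, 287.4])]
handle [([0.5109, -0.0272, 0.2922], 0.95, [319.4, 285.1]), ([0.3709, 0.28, 0.0213], 0.61, [56.3, 291.8]), ([0.5724, -0.3401, 0.0015], 0.32, [592.9, 166.6])]
lug [([0.3505, 0.3262, 0.0409], 0.71, [6.0, 311.4]), ([0.5631, -0.0244, 0.3054], 0.6, [324.2, 155.4])]
mount []
locked [([0.5697, 0.1078, 0.1839], 0.94, [121.2, 124.4])]
way_in [([0.5887, 0.0772, 0.1823], 0.75, [169.1, 98.4])]
dimmer_grip [([0.5394, 0.2791, 0.0646], 0.65, [11.3, 149.3]), ([0.5625, -0.0229, 0.3044], 0.6, [320.4, 158.3]), ([0.5961, -0.0223, 0.2682], 0.16, [325.8, 74.3])]
```

View pics/w6.png

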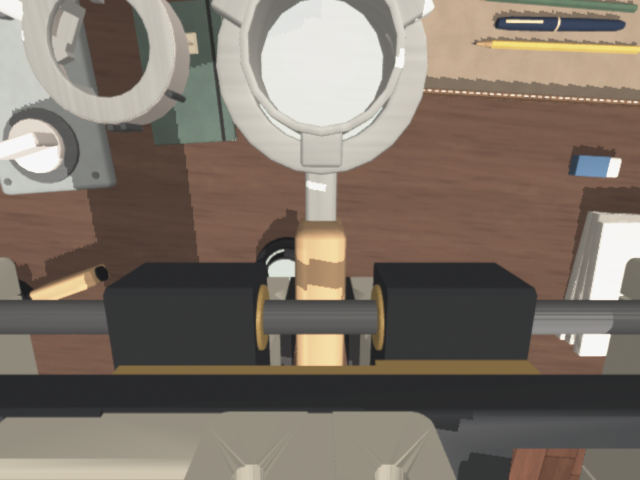

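Run:
```python
from h import *
from scipy.optimize import least_squares
f=cv2.imread('pics/w6.png'); g=cv2.cvtColor(f,cv2.COLOR_BGR2GRAY)
# foot front edge: strongest drop scanning columns 20..95 around row 189 ; foot inner side edge rows 100..170
def edges_col(cols,r0,r1):
    return [(c, r0+int(np.argmin(np.diff(g[r0:r1,c].astype(int))))+.5) for c in cols]
E=edges_col(range(10,100,3),178,200); P=np.array([unproj('wrist',e,.020)[:2] for e in E])
p=np.polyfit(P[:,1],P[:,0],1); print('front edge yaw',-np.degrees(np.arctan(p[0])),'resid mm',np.std(P[:,0]-np.polyval(p,P[:,1]))*1e3,E[0],E[-1])
E=[(75+int(np.argmin(np.diff(g[r,75:125].astype(int))))+.5,r) for r in range(130,175,3)]; P=np.array([unproj('wrist',e,.020)[:2] for e in E]); print(E[0],E[-1])
p=np.polyfit(P[:,0],P[:,1],1); print('side edge yaw',np.degrees(np.arctan(p[0])),np.std(P[:,1]-np.polyval(p,P[:,0]))*1e3)
# inner bore edge and outer edge of ring: near edge points (bright/dark), radial scan from projected centre at top z=.196
np.set_printoptions(suppress=True,precision=4)
C0=proj('wrist',[.6168,.1135,.196]); print('C0px',C0)
out=[]
for a in np.radians(np.arange(20,161,5)):
    rr=np.arange(60,125,.5); xs=C0[0]+rr*np.cos(a); ys=C0[1]+rr*np.sin(a)
    ok=(ys<479)&(ys>1)&(xs>1); v=cv2.remap(cv2.GaussianBlur(g,(3,3),0),xs.astype(np.float32)[None],ys.astype(np.float32)[None],1)[0].astype(int)
    d=v[6:]-v[:-6]; d=np.where(ok[6:],d,0); k=np.argmin(d); out.append((int(np.degrees(a)+.5),rr[k+3],d[k]))
print(out)
for q in ([.57,.108,.183],[.589,.0757,.183]): print(proj('wrist',q))
```

```text
front edge yaw 9.989587975824882 resid mm 0.9736821674159937 (10, 194.5) (97, 187.5)
(105.5, 130) (91.5, 172)
side edge yaw -8.890453068592025 13.009296290390061
C0px [97.6 39.3]
[(20, np.float64(81.0), np.int64(-38)), (25, np.float64(82.0), np.int64(-35)), (30, np.float64(83.5), np.int64(-37)), (35, np.float64(85.0), np.int64(-52)), (40, np.float64(85.5), np.int64(-48)), (45, np.float64(86.5), np.int64(-46)), (50, np.float64(86.5), np.int64(-47)), (55, np.float64(87.5), np.int64(-40)), (60, np.float64(97.5), np.int64(-48)), (65, np.float64(86.5), np.int64(-45)), (70, np.float64(87.5), np.int64(-66)), (75, np.float64(86.0), np.int64(-74)), (80, np.float64(85.5), np.int64(-83)), (85, np.float64(84.5), np.int64(-73)), (90, np.float64(83.0), np.int64(-56)), (95, np.float64(80.5), np.int64(-38)), (100, np.float64(80.5), np.int64(-42)), (105, np.float64(79.0), np.int64(-41)), (110, np.float64(77.5), np.int64(-43)), (115, np.float64(77.0), np.int64(-44)), (120, np.float64(75.5), np.int64(-43)), (125, np.float64(74.5), np.int64(-44)), (130, np.float64(88.5), np.int64(-30)), (135, np.float64(91.5), np.int64(-35)), (140, np.float64(106.0), np.int64(-30)), (145, np.float64(61.5), np.int64(-3)), (150, np.float64(68.5), np.int64(-4)), (155, np.float64(67.0), np.int64(-3)), (160, np.float64(66.0), np.int64(-3))]
[122.3 124.5]
[171.4  98.3]
```

```bash
cat > fit.py <<'E'
from h import *
from scipy.optimize import least_squares
g=cv2.GaussianBlur(cv2.cvtColor(cv2.imread('pics/w6.png'),cv2.COLOR_BGR2GRAY),(3,3),0)
C0=proj('wrist',[.6168,.1135,.196])
pts=[]
for a,r in [(20,81),(25,82),(30,83.5),(35,85),(40,85.5),(45,86.5),(50,86.5),(55,87.5),(65,86.5),(70,87.5),(75,86),(80,85.5),(85,84.5),(90,83),(95,80.5),(100,80.5),(105,79),(110,77.5),(115,77),(120,75.5),(125,74.5)]:
    pts.append(C0+r*np.array([np.cos(np.radians(a)),np.sin(np.radians(a))]))
pts=np.array(pts,np.float32)
th=np.linspace(0,2*np.pi,120)
c=arm.calibration('wrist'); T=np.linalg.inv(np.array(c['world_from_camera']))
def pj(P):
    q=P@T[:3,:3].T+T[:3,3]; return np.c_[c['fx']*q[:,0]/q[:,2]+c['cx'],c['fy']*q[:,1]/q[:,2]+c['cy']]
def res(p):
    P=np.vstack([np.c_[p[0]+.046*np.cos(th),p[1]+.046*np.sin(th),np.full(120,z)] for z in (.170,.196)])
    h=cv2.convexHull(pj(P).astype(np.float32))
    return [cv2.pointPolygonTest(h,(float(x),float(y)),True) for x,y in pts]
s=least_squares(res,[.6168,.1135],loss='soft_l1',diff_step=1e-3); print('C',s.x,np.round(res(s.x),1))
for C in (s.x,):
  for a in range(-190,-70,2):
    A=np.radians(a); zs=np.linspace(.174,.192,10)
    P=np.c_[np.full(10,C[0]+.0465*np.cos(A)),np.full(10,C[1]+.0465*np.sin(A)),zs]; uv=pj(P).astype(np.float32)
    v=cv2.remap(g,uv[:,0][None],uv[:,1][None],1)[0]; print(a,v.tolist())
E
python3 fit.py
```

```text
C [0.61774214 0.12425594] [ 0.   0.4  0.3 -0.   0.5  0.3  0.7 -0.1  0.1 -1.7 -1.4 -2.3 -2.8 -2.7
 -0.8 -0.8  1.1  3.1  4.1  6.1  7.6]
-190 [176, 171, 170, 168, 165, 162, 155, 146, 138, 133]
-188 [180, 176, 169, 168, 165, 163, 158, 152, 144, 137]
-186 [180, 178, 177, 169, 165, 164, 161, 155, 151, 143]
-184 [178, 179, 178, 177, 171, 163, 163, 160, 155, 150]
-182 [171, 175, 179, 178, 177, 174, 165, 163, 160, 157]
-180 [167, 171, 174, 179, 179, 178, 177, 169, 163, 163]
-178 [165, 167, 172, 173, 178, 180, 180, 179, 173, 166]
-176 [170, 169, 170, 173, 175, 177, 181, 182, 180, 178]
-174 [170, 173, 174, 174, 175, 177, 178, 182, 184, 183]
-172 [170, 174, 176, 178, 177, 178, 180, 180, 181, 185]
-170 [170, 174, 177, 179, 181, 181, 181, 183, 183, 182]
-168 [168, 175, 178, 180, 183, 184, 184, 183, 185, 185]
-166 [162, 171, 178, 183, 183, 185, 187, 187, 186, 186]
-164 [160, 171, 179, 181, 185, 187, 187, 188, 189, 188]
-162 [164, 169, 176, 184, 186, 188, 189, 188, 189, 190]
-160 [166, 173, 177, 181, 187, 190, 190, 190, 189, 189]
-158 [169, 175, 178, 182, 185, 189, 192, 192, 192, 190]
-156 [163, 175
[... 1679 characters left out ...]
 201, 199, 196, 193, 191, 191, 190, 189]
-94 [196, 201, 202, 200, 198, 195, 192, 191, 190, 189]
-92 [199, 201, 203, 202, 199, 196, 193, 191, 190, 190]
-90 [201, 201, 203, 202, 200, 197, 194, 192, 191, 190]
-88 [203, 203, 203, 203, 201, 198, 195, 192, 191, 190]
-86 [205, 203, 203, 202, 201, 199, 195, 193, 191, 190]
-84 [202, 203, 203, 203, 202, 199, 196, 193, 191, 190]
-82 [206, 205, 203, 202, 202, 200, 197, 193, 192, 190]
-80 [206, 204, 203, 202, 202, 200, 196, 193, 191, 190]
-78 [206, 205, 203, 203, 202, 200, 196, 193, 192, 190]
-76 [205, 204, 203, 203, 201, 199, 196, 193, 191, 190]
-74 [203, 204, 203, 202, 201, 198, 195, 192, 191, 191]
-72 [206, 204, 204, 202, 200, 197, 195, 193, 190, 190]
```

```bash
python3 -m crank '[{"dx":1.0,"dy":0.0,"dz":-0.5,"wx":0.0,"wy":0.0,"wz":0.0},{"dx":2.0,"dy":0.0,"dz":-1.0,"wx":0.0,"wy":0.0,"wz":0.0},{"dx":3.0,"dy":0.0,"dz":-1.5,"wx":0.0,"wy":0.0,"wz":0.0},{"dx":4.0,"dy":0.0,"dz":-2.0,"wx":0.0,"wy":0.0,"wz":0.0},{"dx":5.0,"dy":0.0,"dz":-2.0,"wx":0.0,"wy":0.0,"wz":0.0},{"dx":6.0,"dy":0.0,"dz":-2.0,"wx":0.0,"wy":0.0,"wz":0.0},{"dx":6.0,"dy":0.0,"dz":-2.0,"wx":0.0,"wy":0.0,"wz":0.0},{"dx":6.0,"dy":0.0,"dz":-2.0,"wx":0.0,"wy":0.0,"wz":0.0},{"dx":6.0,"dy":0.0,"dz":-2.0,"wx":0.0,"wy":0.0,"wz":0.0},{"dx":6.0,"dy":0.0,"dz":-2.0,"wx":0.0,"wy":0.0,"wz":0.0}]' - -
python3 - <<'E'
from h import *
f=save("wrist","w7"); np.save('T7.npy',arm.calibration('wrist')['world_from_camera'])
for q in ["mount","locked","way_in","dimmer_grip"]: print(q,[(np.round(d['centre'],4).tolist(),round(d['confidence'],2),proj('wrist',d['centre']).tolist()) for d in arm.mark_of('wrist',q)])
C=np.array([.617,.1135]); th=np.radians(np.arange(0,360,6))
def crop(cam,img,h,w,S,x0=None):
    p=proj(cam,[*C,.183]); x0=max(0,int(p[0]-w/2));y0=max(0,int(p[1]-h/2))
    c=cv2.resize(img[y0:y0+h,x0:x0+w],None,fx=S,fy=S,interpolation=cv2.INTER_CUBIC)
    for z,col in((.170,(0,0,255)),(.196,(0,255,0))):
        for t in th:
            q=(proj(cam,[C[0]+.046*np.cos(t),C[1]+.046*np.sin(t),z])-[x0,y0])*S+S/2; cv2.circle(c,(int(q[0]),int(q[1])),1,col,-1)
    print(cam,x0,y0,S); return c
a=crop('wrist',f[...,::-1].copy(),200,220,2.5)
b=crop('scene',cv2.imread('pics/scene0.png'),50,55,4.5); c=crop('side',cv2.imread('pics/side0.png'),50,55,4.5)
H=max(a.shape[0],b.shape[0]+c.shape[0]); o=np.zeros((H,a.shape[1]+b.shape[1],3),np.uint8)
o[:a.shape[0],:a.shape[1]]=a;o[:b.shape[0],a.shape[1]:]=b;o[b.shape[0]:b.shape[0]+c.shape[0],a.shape[1]:]=c
print(o.shape); cv2.imwrite('pics/m7.png',o)
E
```

```text
t: 15.2
eef_pos: [0.5593, -0.0241, 0.2688]
ee_rot: [-3.142, -0.0, 0.087]
force: [0.7, 0.0, -1.4]
width: 0.0196
gripper_force: 49.9
mount []
locked [([0.5676, 0.1045, 0.1833], 0.96, [152.8, 214.0])]
way_in [([0.5892, 0.0759, 0.1804], 0.61, [192.3, 188.2])]
dimmer_grip [([0.5391, 0.2794, 0.0618], 0.71, [41.0, 206.9])]
wrist 28 45 2.5
scene 304 161 4.5
side 315 177 4.5
(500, 798, 3)
```

View pics/m7.png

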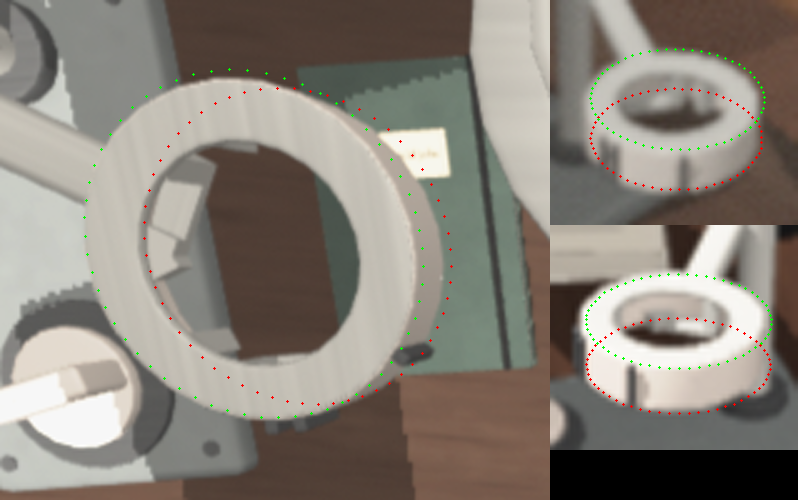

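Run:
```python
from h import *
C=np.array([.6158,.1135])
for n,uv in (("way",(193.5,185.8)),("lock",(142.4,214.6)),("lockL",(136.8,215.5)),("lockR",(148.2,213.2))):
  for z in (.183,.19):
    p=unproj('wrist',uv,z)[:2]; d=p-C; print(n,z,p.round(4),np.linalg.norm(d).round(4),np.degrees(np.arctan2(-d[1],-d[0])).round(1))
# bar direction and knob from picture
for uv in ((28+0/2.5,45+405/2.5),(28+125/2.5,45+372/2.5)): print(unproj('wrist',uv,.066).round(4))
print(arm.get_state()['q'])
```

```text
way 0.183 [0.5914 0.0741] 0.0463 58.2
way 0.19 [0.5923 0.0718] 0.0479 60.6
lock 0.183 [0.5664 0.1124] 0.0494 1.2
lock 0.19 [0.5679 0.1091] 0.0481 5.2
lockL 0.183 [0.5654 0.1167] 0.0505 -3.6
lockL 0.19 [0.5669 0.1132] 0.0489 0.3
lockR 0.183 [0.5679 0.108 ] 0.0482 6.5
lockR 0.19 [0.5694 0.1048] 0.0473 10.6
[0.5387 0.2901 0.066 ]
[0.5576 0.2356 0.066 ]
[ 3.06671464e-01  1.30238579e-01 -1.30726374e-01 -1.86530867e-05
 -1.30965843e+00  1.35125834e+00]
```

Run:
```python
from h import *
f=cv2.imread('pics/w7.png').astype(int)
sat=f.max(2)-f.min(2)   # foot grey vs brown desk
# side edge: rows 45..100 (upper) and lower rows 200..228
E=[]
for r in list(range(46,78,2))+list(range(206,230,2)):
    c0=95 if r<100 else 110; row=sat[r,c0:c0+45]; k=int(np.argmax(np.diff(cv2.GaussianBlur(row.astype(np.float32)[None],(5,1),0)[0]))); E.append((c0+k+.5,r))
print(E)
P=np.array([unproj('wrist',e,.022)[:2] for e in E]); p=np.polyfit(P[:,0],P[:,1],1); print('side yaw',np.degrees(np.arctan(p[0])),np.std(P[:,1]-np.polyval(p,P[:,0]))*1e3)
E=[]
for c in range(15,120,4):
    col=sat[222:260,c]; k=int(np.argmax(np.diff(cv2.GaussianBlur(col.astype(np.float32)[None],(5,1),0)[0]))); E.append((c,222+k+.5))
print(E)
P=np.array([unproj('wrist',e,.011)[:2] for e in E]); p=np.polyfit(P[:,1],P[:,0],1); print('front yaw',-np.degrees(np.arctan(p[0])),np.std(P[:,0]-np.polyval(p,P[:,1]))*1e3)
```

```text
[(96.5, 46), (96.5, 48), (96.5, 50), (96.5, 52), (96.5, 54), (96.5, 56), (96.5, 58), (96.5, 60), (97.5, 62), (97.5, 64), (98.5, 66), (98.5, 68), (98.5, 70), (99.5, 72), (99.5, 74), (99.5, 76), (120.5, 206), (111.5, 208), (118.5, 210), (126.5, 212), (128.5, 214), (128.5, 216), (129.5, 218), (129.5, 220), (129.5, 222), (130.5, 224), (130.5, 226), (130.5, 228)]
side yaw 7.956846056696685 3.9008327569640624
[(15, 231.5), (19, 256.5), (23, 227.5), (27, 239.5), (31, 241.5), (35, 241.5), (39, 241.5), (43, 240.5), (47, 240.5), (51, 239.5), (55, 239.5), (59, 239.5), (63, 239.5), (67, 238.5), (71, 238.5), (75, 238.5), (79, 237.5), (83, 237.5), (87, 237.5), (91, 236.5), (95, 236.5), (99, 236.5), (103, 236.5), (107, 235.5), (111, 235.5), (115, 235.5), (119, 235.5)]
front yaw 8.085406129666978 5.677971328756289
```

```bash
python3 -c "
from h import *
print(rel([.53,-.03,.095],59)); print(rel([.5661,.0304,.095],59))"
```

```text
(array([-2.99,  0.34, 17.36]), array([  0.,  -0., -54.]))
(array([ 1.13, -5.36, 17.37]), array([  0.,  -0., -54.]))
```

```bash
python3 -m crank '[{"dx":-1.0,"dy":0.1,"dz":3.0,"wx":0.0,"wy":0.0,"wz":-3.0},{"dx":-2.0,"dy":0.2,"dz":6.0,"wx":0.0,"wy":0.0,"wz":-9.0},{"dx":-3.0,"dy":0.3,"dz":9.0,"wx":0.0,"wy":0.0,"wz":-16.0},{"dx":-3.0,"dy":0.3,"dz":12.0,"wx":0.0,"wy":0.0,"wz":-24.0},{"dx":-3.0,"dy":0.3,"dz":14.5,"wx":0.0,"wy":0.0,"wz":-32.0},{"dx":-3.0,"dy":0.3,"dz":16.5,"wx":0.0,"wy":0.0,"wz":-40.0},{"dx":-3.0,"dy":0.3,"dz":17.4,"wx":0.0,"wy":0.0,"wz":-47.0},{"dx":-3.0,"dy":0.3,"dz":17.4,"wx":0.0,"wy":0.0,"wz":-52.0},{"dx":-3.0,"dy":0.3,"dz":17.4,"wx":0.0,"wy":0.0,"wz":-54.0},{"dx":-3.0,"dy":0.3,"dz":17.4,"wx":0.0,"wy":0.0,"wz":-54.0}]' - -
python3 -c "
from h import *
print(rel([.5661,.0304,.095],59)); print(arm.get_state()['q'][5],arm.get_state()['moment'])"
```

```text
t: 16.7
eef_pos: [0.5301, -0.0296, 0.0948]
ee_rot: [3.141, -0.0, 1.029]
force: [-0.1, 0.7, -1.1]
width: 0.0195
gripper_force: 49.9
(array([ 7.  , -0.01, -0.02]), array([ 0. , -0. , -0.1]))
2.2854501910884544 [-0.14406076 -0.03384332 -0.00511245]
```

```bash
python3 -m crank '[{"dx":0.8,"dy":0.0,"dz":0.0,"wx":0.0,"wy":0.0,"wz":0.0},{"dx":1.8,"dy":0.0,"dz":0.0,"wx":0.0,"wy":0.0,"wz":0.0},{"dx":2.8,"dy":0.0,"dz":0.0,"wx":0.0,"wy":0.0,"wz":0.0},{"dx":3.8,"dy":0.0,"dz":0.0,"wx":0.0,"wy":0.0,"wz":0.0},{"dx":4.8,"dy":0.0,"dz":0.0,"wx":0.0,"wy":0.0,"wz":0.0},{"dx":5.7,"dy":0.0,"dz":0.0,"wx":0.0,"wy":0.0,"wz":0.0},{"dx":6.4,"dy":0.0,"dz":0.0,"wx":0.0,"wy":0.0,"wz":0.0},{"dx":7.0,"dy":0.0,"dz":0.0,"wx":0.0,"wy":0.0,"wz":0.0},{"dx":7.0,"dy":0.0,"dz":0.0,"wx":0.0,"wy":0.0,"wz":0.0},{"dx":7.0,"dy":0.0,"dz":0.0,"wx":0.0,"wy":0.0,"wz":0.0}]' - -
python3 - <<'E'
from h import *
for c in ["side","scene","wrist"]:
  save(c,c+"8")
  for q in ["magnifier","handle","lug","mount","way_in","locked"]:
    print(c,q,[(np.round(d['centre'],4).tolist(),round(d['confidence'],2)) for d in arm.mark_of(c,q) if d['centre'][2]>.08])
E
```

```text
t: 17.95
eef_pos: [0.5658, 0.0302, 0.0945]
ee_rot: [-3.141, 0.0, 1.03]
force: [-0.1, -0.6, -1.0]
width: 0.02
gripper_force: 49.9
side magnifier [([0.6168, 0.1108, 0.1133], 0.78)]
side handle [([0.5698, 0.0371, 0.143], 0.82)]
side lug [([0.5986, 0.0799, 0.1546], 0.77)]
side mount [([0.6178, 0.1094, 0.1725], 0.69)]
side way_in [([0.5916, 0.0728, 0.1844], 0.81)]
side locked []
scene magnifier [([0.6167, 0.1144, 0.1159], 0.66)]
scene handle [([0.5692, 0.0455, 0.1406], 0.68)]
scene lug [([0.5973, 0.0795, 0.1564], 0.83), ([0.6164, 0.1134, 0.1169], 0.48)]
scene mount []
scene way_in []
scene locked [([0.5695, 0.109, 0.1866], 0.72)]
wrist magnifier [([0.6176, 0.1139, 0.1173], 0.67)]
wrist handle [([0.5726, 0.0415, 0.1371], 0.94)]
wrist lug []
wrist mount []
wrist way_in [([0.5878, 0.0766, 0.1828], 0.92)]
wrist locked [([0.5709, 0.1094, 0.186], 0.73)]
```

```bash
python3 -m crank '[{"dx":0.0,"dy":0.0,"dz":-0.3,"wx":0.0,"wy":0.0,"wz":0.0},{"dx":0.0,"dy":0.0,"dz":-0.6,"wx":0.0,"wy":0.0,"wz":0.0},{"dx":0.0,"dy":0.0,"dz":-0.9,"wx":0.0,"wy":0.0,"wz":0.0},{"dx":0.0,"dy":0.0,"dz":-1.2,"wx":0.0,"wy":0.0,"wz":0.0},{"dx":0.0,"dy":0.0,"dz":-1.3,"wx":0.0,"wy":0.0,"wz":0.0},{"dx":0.0,"dy":0.0,"dz":-1.4,"wx":0.0,"wy":0.0,"wz":0.0},{"dx":0.0,"dy":0.0,"dz":-1.5,"wx":0.0,"wy":0.0,"wz":0.0},{"dx":0.0,"dy":0.0,"dz":-1.6,"wx":0.0,"wy":0.0,"wz":0.0},{"dx":0.0,"dy":0.0,"dz":-1.7,"wx":0.0,"wy":0.0,"wz":0.0},{"dx":0.0,"dy":0.0,"dz":-1.8,"wx":0.0,"wy":0.0,"wz":0.0}]' - -
python3 -c "
from h import *
s=arm.get_state();print(s['force'],s['moment'])"
```

```text
t: 20.25
eef_pos: [0.5659, 0.0304, 0.1126]
ee_rot: [-3.142, 0.0, 1.03]
force: [0.4, 0.2, -1.4]
width: 0.0192
gripper_force: 49.9
[ 0.38308632  0.19770762 -1.36284843] [-2.32893074e-01 -2.44151185e-02  3.76649044e-05]
```

```bash
python3 -m crank '[{"dx":0.0,"dy":0.0,"dz":-0.1,"wx":0.0,"wy":0.0,"wz":0.0},{"dx":0.0,"dy":0.0,"dz":-0.2,"wx":0.0,"wy":0.0,"wz":0.0},{"dx":0.0,"dy":0.0,"dz":-0.3,"wx":0.0,"wy":0.0,"wz":0.0},{"dx":0.0,"dy":0.0,"dz":-0.4,"wx":0.0,"wy":0.0,"wz":0.0},{"dx":0.0,"dy":0.0,"dz":-0.5,"wx":0.0,"wy":0.0,"wz":0.0},{"dx":0.0,"dy":0.0,"dz":-0.6,"wx":0.0,"wy":0.0,"wz":0.0},{"dx":0.0,"dy":0.0,"dz":-0.7,"wx":0.0,"wy":0.0,"wz":0.0},{"dx":0.0,"dy":0.0,"dz":-0.8,"wx":0.0,"wy":0.0,"wz":0.0},{"dx":0.0,"dy":0.0,"dz":-0.9,"wx":0.0,"wy":0.0,"wz":0.0},{"dx":0.0,"dy":0.0,"dz":-0.9,"wx":0.0,"wy":0.0,"wz":0.0}]' - -
python3 -c "
from h import *
s=arm.get_state();print(s['force'],s['moment'])"
```

```text
t: 21.5
eef_pos: [0.566, 0.0304, 0.1217]
ee_rot: [3.141, -0.0, 1.03]
force: [-0.5, 0.2, -1.6]
width: 0.0198
gripper_force: 49.9
[-0.49375226  0.17018113 -1.61291008] [-0.2252507  -0.0405251  -0.01153272]
```

```bash
python3 -m crank '[{"dx":0.0,"dy":0.0,"dz":-0.05,"wx":0.0,"wy":0.0,"wz":0.0},{"dx":0.0,"dy":0.0,"dz":-0.1,"wx":0.0,"wy":0.0,"wz":0.0},{"dx":0.0,"dy":0.0,"dz":-0.15,"wx":0.0,"wy":0.0,"wz":0.0},{"dx":0.0,"dy":0.0,"dz":-0.2,"wx":0.0,"wy":0.0,"wz":0.0},{"dx":0.0,"dy":0.0,"dz":-0.25,"wx":0.0,"wy":0.0,"wz":0.0},{"dx":0.0,"dy":0.0,"dz":-0.3,"wx":0.0,"wy":0.0,"wz":0.0},{"dx":0.0,"dy":0.0,"dz":-0.35,"wx":0.0,"wy":0.0,"wz":0.0},{"dx":0.0,"dy":0.0,"dz":-0.4,"wx":0.0,"wy":0.0,"wz":0.0},{"dx":0.0,"dy":0.0,"dz":-0.4,"wx":0.0,"wy":0.0,"wz":0.0},{"dx":0.0,"dy":0.0,"dz":-0.4,"wx":0.0,"wy":0.0,"wz":0.0}]' - -
python3 - <<'E'
from h import *
s=arm.get_state();print(s['force'],s['moment'])
C=np.array([.6163,.114]); 
r=R.from_euler('xyz',s['ee_rot']); x=np.array(s['eef_pos']); off=r.inv().apply(np.r_[C,x[2]]-x); print('axis in tool',off)
for a in (5,10,15,20,25,30,35,40,45,50,52,54):
    w=R.from_rotvec([0,0,np.radians(a)]); print(a,((off-w.apply(off))*100).round(2))
E
```

```text
t: 22.75
eef_pos: [0.5659, 0.0304, 0.1256]
ee_rot: [3.142, -0.0, 1.03]
force: [-0.2, 0.7, -1.2]
width: 0.0195
gripper_force: 49.9
[-0.23205226  0.71728171 -1.20502285] [-0.22147828 -0.02325336  0.03008479]
axis in tool [9.76337375e-02 7.58122417e-05 5.82148714e-07]
5 [ 0.04 -0.85 -0.  ]
10 [ 0.15 -1.7   0.  ]
15 [ 0.33 -2.53  0.  ]
20 [ 0.59 -3.34  0.  ]
25 [ 0.92 -4.13  0.  ]
30 [ 1.31 -4.88  0.  ]
35 [ 1.77 -5.6   0.  ]
40 [ 2.29 -6.27  0.  ]
45 [ 2.86 -6.9   0.  ]
50 [ 3.49 -7.48  0.  ]
52 [ 3.76 -7.69  0.  ]
54 [ 4.03 -7.9   0.  ]
```

```bash
python3 -m crank '[{"dx":0.0,"dy":-0.34,"dz":0.0,"wx":0.0,"wy":0.0,"wz":2.0},{"dx":0.04,"dy":-0.85,"dz":0.0,"wx":0.0,"wy":0.0,"wz":5.0},{"dx":0.1,"dy":-1.36,"dz":0.0,"wx":0.0,"wy":0.0,"wz":8.0},{"dx":0.18,"dy":-1.86,"dz":0.0,"wx":0.0,"wy":0.0,"wz":11.0},{"dx":0.29,"dy":-2.36,"dz":0.0,"wx":0.0,"wy":0.0,"wz":14.0},{"dx":0.43,"dy":-2.85,"dz":0.0,"wx":0.0,"wy":0.0,"wz":17.0},{"dx":0.59,"dy":-3.34,"dz":0.0,"wx":0.0,"wy":0.0,"wz":20.0},{"dx":0.78,"dy":-3.81,"dz":0.0,"wx":0.0,"wy":0.0,"wz":23.0},{"dx":0.92,"dy":-4.13,"dz":0.0,"wx":0.0,"wy":0.0,"wz":25.0},{"dx":0.92,"dy":-4.13,"dz":0.0,"wx":0.0,"wy":0.0,"wz":25.0}]' - -
python3 - <<'E'
from h import *
s=arm.get_state();print(s['force'],s['moment'])
C=np.array([.6163,.114]); 
r=R.from_euler('xyz',s['ee_rot']); x=np.array(s['eef_pos']); off=r.inv().apply(np.r_[C,x[2]]-x); print('axis in tool',off)
E
```

```text
t: 24.0
eef_pos: [0.5352, 0.0597, 0.1256]
ee_rot: [-3.142, -0.0, 0.594]
force: [-0.2, -0.8, -1.6]
width: 0.0195
gripper_force: 49.9
[-0.17766984 -0.8356465  -1.64402988] [-0.16496219  0.07954204  0.0123477 ]
axis in tool [9.76218195e-02 3.47646814e-04 6.47268328e-06]
```

```bash
python3 -m crank '[{"dx":0.0,"dy":-0.34,"dz":0.0,"wx":0.0,"wy":0.0,"wz":2.0},{"dx":0.03,"dy":-0.76,"dz":0.0,"wx":0.0,"wy":0.0,"wz":4.5},{"dx":0.07,"dy":-1.19,"dz":0.0,"wx":0.0,"wy":0.0,"wz":7.0},{"dx":0.13,"dy":-1.61,"dz":0.0,"wx":0.0,"wy":0.0,"wz":9.5},{"dx":0.21,"dy":-2.03,"dz":0.0,"wx":0.0,"wy":0.0,"wz":12.0},{"dx":0.31,"dy":-2.44,"dz":0.0,"wx":0.0,"wy":0.0,"wz":14.5},{"dx":0.41,"dy":-2.77,"dz":0.0,"wx":0.0,"wy":0.0,"wz":16.5},{"dx":0.5,"dy":-3.05,"dz":0.0,"wx":0.0,"wy":0.0,"wz":18.2},{"dx":0.59,"dy":-3.34,"dz":0.0,"wx":0.0,"wy":0.0,"wz":20.0},{"dx":0.59,"dy":-3.34,"dz":0.0,"wx":0.0,"wy":0.0,"wz":20.0}]' - -
python3 -c "
from h import *
s=arm.get_state();print(s['force'],s['moment'])"
```

```text
t: 25.25
eef_pos: [0.5215, 0.0906, 0.1256]
ee_rot: [3.142, 0.0, 0.244]
force: [-0.3, 0.4, -1.9]
width: 0.0199
gripper_force: 49.9
[-0.32188981  0.39369645 -1.87218674] [-0.14307347  0.10356052  0.01424802]
```

```bash
python3 -m crank '[{"dx":0.0,"dy":-0.1,"dz":0.0,"wx":0.0,"wy":0.0,"wz":0.6},{"dx":0.0,"dy":-0.2,"dz":0.0,"wx":0.0,"wy":0.0,"wz":1.2},{"dx":0.01,"dy":-0.31,"dz":0.0,"wx":0.0,"wy":0.0,"wz":1.8},{"dx":0.01,"dy":-0.41,"dz":0.0,"wx":0.0,"wy":0.0,"wz":2.4},{"dx":0.02,"dy":-0.51,"dz":0.0,"wx":0.0,"wy":0.0,"wz":3.0},{"dx":0.02,"dy":-0.61,"dz":0.0,"wx":0.0,"wy":0.0,"wz":3.6},{"dx":0.03,"dy":-0.72,"dz":0.0,"wx":0.0,"wy":0.0,"wz":4.2},{"dx":0.03,"dy":-0.78,"dz":0.0,"wx":0.0,"wy":0.0,"wz":4.6},{"dx":0.04,"dy":-0.85,"dz":0.0,"wx":0.0,"wy":0.0,"wz":5.0},{"dx":0.04,"dy":-0.85,"dz":0.0,"wx":0.0,"wy":0.0,"wz":5.0}]' - -
python3 -c "
from h import *
s=arm.get_state();print(s['force'],s['moment'])"
```

```text
t: 26.5
eef_pos: [0.5198, 0.0989, 0.1256]
ee_rot: [-3.142, -0.0, 0.157]
force: [-0.2, -0.9, -2.2]
width: 0.0197
gripper_force: 49.9
[-0.21833922 -0.88210135 -2.15028406] [-0.07900439  0.10658987  0.02996781]
```

Still free at yaw 9°. I'll creep 4° more to find the stop.

```bash
python3 -m crank '[{"dx":0.0,"dy":-0.08,"dz":0.0,"wx":0.0,"wy":0.0,"wz":0.5},{"dx":0.0,"dy":-0.17,"dz":0.0,"wx":0.0,"wy":0.0,"wz":1.0},{"dx":0.0,"dy":-0.25,"dz":0.0,"wx":0.0,"wy":0.0,"wz":1.5},{"dx":0.01,"dy":-0.34,"dz":0.0,"wx":0.0,"wy":0.0,"wz":2.0},{"dx":0.01,"dy":-0.42,"dz":0.0,"wx":0.0,"wy":0.0,"wz":2.5},{"dx":0.01,"dy":-0.51,"dz":0.0,"wx":0.0,"wy":0.0,"wz":3.0},{"dx":0.01,"dy":-0.51,"dz":0.0,"wx":0.0,"wy":0.0,"wz":3.0},{"dx":0.01,"dy":-0.51,"dz":0.0,"wx":0.0,"wy":0.0,"wz":3.0},{"dx":0.01,"dy":-0.51,"dz":0.0,"wx":0.0,"wy":0.0,"wz":3.0},{"dx":0.01,"dy":-0.51,"dz":0.0,"wx":0.0,"wy":0.0,"wz":3.0}]' - -
python3 -c "
from h import *
s=arm.get_state();print(s['force'],s['moment'])"
```

```text
t: 27.75
eef_pos: [0.5193, 0.1033, 0.1256]
ee_rot: [3.141, -0.0, 0.105]
force: [1.7, -4.1, -1.6]
width: 0.0197
gripper_force: 50.1
[ 1.67579219 -4.12475002 -1.58097954] [-1.70136216 -0.67184079  0.72009032]
```

```bash
python3 -m crank '[{"dx":0.0,"dy":0.1,"dz":0.0,"wx":0.0,"wy":0.0,"wz":-0.6},{"dx":0.0,"dy":0.1,"dz":0.1,"wx":0.0,"wy":0.0,"wz":-0.6},{"dx":0.0,"dy":0.1,"dz":0.2,"wx":0.0,"wy":0.0,"wz":-0.6},{"dx":0.0,"dy":0.1,"dz":0.3,"wx":0.0,"wy":0.0,"wz":-0.6},{"dx":0.0,"dy":0.1,"dz":0.4,"wx":0.0,"wy":0.0,"wz":-0.6},{"dx":0.0,"dy":0.1,"dz":0.5,"wx":0.0,"wy":0.0,"wz":-0.6},{"dx":0.0,"dy":0.1,"dz":0.6,"wx":0.0,"wy":0.0,"wz":-0.6},{"dx":0.0,"dy":0.1,"dz":0.65,"wx":0.0,"wy":0.0,"wz":-0.6},{"dx":0.0,"dy":0.1,"dz":0.65,"wx":0.0,"wy":0.0,"wz":-0.6},{"dx":0.0,"dy":0.1,"dz":0.65,"wx":0.0,"wy":0.0,"wz":-0.6}]' - -
python3 -c "
from h import *
s=arm.get_state();print(s['force'],s['moment'])"
```

```text
t: 29.0
eef_pos: [0.5196, 0.1032, 0.1198]
ee_rot: [-3.141, -0.001, 0.115]
force: [-2.5, -1.9, 5.4]
width: 0.0196
gripper_force: 50.0
[-2.47680848 -1.92775957  5.39435711] [-0.52785972  0.24022515  0.20783675]
```

```bash
python3 -m crank '[{"dx":0.0,"dy":0.1,"dz":0.0,"wx":0.0,"wy":0.0,"wz":-0.6},{"dx":0.0,"dy":0.2,"dz":0.0,"wx":0.0,"wy":0.0,"wz":-1.2},{"dx":0.0,"dy":0.31,"dz":0.0,"wx":0.0,"wy":0.0,"wz":-1.8},{"dx":0.0,"dy":0.41,"dz":0.0,"wx":0.0,"wy":0.0,"wz":-2.4},{"dx":0.0,"dy":0.51,"dz":0.0,"wx":0.0,"wy":0.0,"wz":-3.0},{"dx":0.01,"dy":0.61,"dz":0.0,"wx":0.0,"wy":0.0,"wz":-3.6},{"dx":0.01,"dy":0.7,"dz":0.0,"wx":0.0,"wy":0.0,"wz":-4.2},{"dx":0.01,"dy":0.8,"dz":0.0,"wx":0.0,"wy":0.0,"wz":-4.8},{"dx":0.01,"dy":0.8,"dz":0.0,"wx":0.0,"wy":0.0,"wz":-4.8},{"dx":0.01,"dy":0.8,"dz":0.0,"wx":0.0,"wy":0.0,"wz":-4.8}]' - -
python3 -c "
from h import *
s=arm.get_state();print(s['force'],s['moment'])"
```

```text
t: 30.25
eef_pos: [0.5202, 0.095, 0.1191]
ee_rot: [-3.142, -0.0, 0.199]
force: [-0.2, 0.1, -1.7]
width: 0.0196
gripper_force: 49.9
[-0.21277421  0.13029162 -1.66497949] [ 0.0684111   0.18797314 -0.01509972]
```

```bash
python3 -m crank '[{"dx":0.0,"dy":-0.1,"dz":0.0,"wx":0.0,"wy":0.0,"wz":0.6},{"dx":0.0,"dy":-0.2,"dz":0.0,"wx":0.0,"wy":0.0,"wz":1.2},{"dx":0.0,"dy":-0.34,"dz":0.0,"wx":0.0,"wy":0.0,"wz":2.0},{"dx":0.0,"dy":-0.34,"dz":0.05,"wx":0.0,"wy":0.0,"wz":2.0},{"dx":0.0,"dy":-0.34,"dz":0.1,"wx":0.0,"wy":0.0,"wz":2.0},{"dx":0.0,"dy":-0.34,"dz":0.15,"wx":0.0,"wy":0.0,"wz":2.0},{"dx":0.0,"dy":-0.34,"dz":0.2,"wx":0.0,"wy":0.0,"wz":2.0},{"dx":0.0,"dy":-0.34,"dz":0.25,"wx":0.0,"wy":0.0,"wz":2.0},{"dx":0.0,"dy":-0.34,"dz":0.25,"wx":0.0,"wy":0.0,"wz":2.0},{"dx":0.0,"dy":-0.34,"dz":0.25,"wx":0.0,"wy":0.0,"wz":2.0}]' - -
python3 - <<'E'
from h import *
s=arm.get_state();print(s['force'],s['moment'])
for c in ["side","scene","wrist"]:
  save(c,c+"9")
  for q in ["magnifier","lug","mount","handle"]:
    print(c,q,[(np.round(d['centre'],4).tolist(),round(d['confidence'],2)) for d in arm.mark_of(c,q) if d['centre'][2]>.08])
E
```

```text
t: 31.5
eef_pos: [0.5197, 0.0983, 0.1171]
ee_rot: [-3.142, -0.001, 0.164]
force: [-2.8, -0.5, 5.4]
width: 0.0196
gripper_force: 49.9
[-2.80491651 -0.51022746  5.40451932] [-0.15313827  0.86138579  0.06201688]
side magnifier [([0.6157, 0.1136, 0.1388], 0.68)]
side lug [([0.5778, 0.1042, 0.1784], 0.71)]
side mount [([0.6144, 0.11, 0.1722], 0.95)]
side handle [([0.5276, 0.1004, 0.1602], 0.95)]
scene magnifier [([0.6117, 0.1145, 0.1401], 0.97)]
scene lug [([0.5781, 0.1058, 0.1784], 0.9)]
scene mount [([0.6165, 0.1181, 0.1739], 0.92)]
scene handle [([0.5304, 0.1013, 0.1656], 0.69)]
wrist magnifier []
wrist lug []
wrist mount []
wrist handle [([0.5305, 0.0979, 0.1608], 0.67)]
```

```bash
python3 -m crank '[{"dx":0.0,"dy":0.1,"dz":-0.08,"wx":0.0,"wy":0.0,"wz":-0.6},{"dx":0.0,"dy":0.2,"dz":-0.08,"wx":0.0,"wy":0.0,"wz":-1.2},{"dx":0.0,"dy":0.31,"dz":-0.08,"wx":0.0,"wy":0.0,"wz":-1.8},{"dx":0.0,"dy":0.41,"dz":-0.08,"wx":0.0,"wy":0.0,"wz":-2.4},{"dx":0.0,"dy":0.51,"dz":-0.08,"wx":0.0,"wy":0.0,"wz":-3.0},{"dx":0.01,"dy":0.61,"dz":-0.08,"wx":0.0,"wy":0.0,"wz":-3.6},{"dx":0.01,"dy":0.7,"dz":-0.08,"wx":0.0,"wy":0.0,"wz":-4.2},{"dx":0.01,"dy":0.8,"dz":-0.08,"wx":0.0,"wy":0.0,"wz":-4.8},{"dx":0.01,"dy":0.8,"dz":-0.08,"wx":0.0,"wy":0.0,"wz":-4.8},{"dx":0.01,"dy":0.8,"dz":-0.08,"wx":0.0,"wy":0.0,"wz":-4.8}]' - -
python3 -c "
from h import *
s=arm.get_state();print(s['force'],s['moment'])"
```

```text
t: 33.5
eef_pos: [0.5211, 0.0927, 0.1174]
ee_rot: [-3.138, -0.002, 0.247]
force: [-3.5, 12.6, 1.8]
width: 0.0197
gripper_force: 50.3
[-3.54027468 12.60092539  1.8290345 ] [ 4.34364607  1.26621755 -0.77877267]
```

Turning back is now resisted with 12.6 N, so it is locked. I'll return to the middle of the play, then release.

```bash
python3 -m crank '[{"dx":0.0,"dy":-0.2,"dz":0.0,"wx":0.0,"wy":0.0,"wz":1.2},{"dx":0.0,"dy":-0.41,"dz":0.0,"wx":0.0,"wy":0.0,"wz":2.4},{"dx":0.01,"dy":-0.61,"dz":0.0,"wx":0.0,"wy":0.0,"wz":3.6},{"dx":0.02,"dy":-0.8,"dz":0.0,"wx":0.0,"wy":0.0,"wz":4.8},{"dx":0.02,"dy":-0.8,"dz":0.0,"wx":0.0,"wy":0.0,"wz":4.8},{"dx":0.02,"dy":-0.8,"dz":0.0,"wx":0.0,"wy":0.0,"wz":4.8},{"dx":0.02,"dy":-0.8,"dz":0.0,"wx":0.0,"wy":0.0,"wz":4.8},{"dx":0.02,"dy":-0.8,"dz":0.0,"wx":0.0,"wy":0.0,"wz":4.8},{"dx":0.02,"dy":-0.8,"dz":0.0,"wx":0.0,"wy":0.0,"wz":4.8},{"dx":0.02,"dy":-0.8,"dz":0.0,"wx":0.0,"wy":0.0,"wz":4.8}]' - 8
python3 -m crank '[{"dx":0.0,"dy":0.0,"dz":0.0,"wx":0.0,"wy":0.0,"wz":0.0},{"dx":0.0,"dy":0.0,"dz":0.0,"wx":0.0,"wy":0.0,"wz":0.0},{"dx":0.0,"dy":0.0,"dz":0.0,"wx":0.0,"wy":0.0,"wz":0.0},{"dx":0.0,"dy":0.0,"dz":0.0,"wx":0.0,"wy":0.0,"wz":0.0},{"dx":0.0,"dy":0.0,"dz":-0.5,"wx":0.0,"wy":0.0,"wz":0.0},{"dx":0.0,"dy":0.0,"dz":-1.5,"wx":0.0,"wy":0.0,"wz":0.0},{"dx":0.0,"dy":0.0,"dz":-3.0,"wx":0.0,"wy":0.0,"wz":0.0},{"dx":0.0,"dy":0.0,"dz":-5.0,"wx":0.0,"wy":0.0,"wz":0.0},{"dx":0.0,"dy":0.0,"dz":-7.0,"wx":0.0,"wy":0.0,"wz":0.0},{"dx":0.0,"dy":0.0,"dz":-8.0,"wx":0.0,"wy":0.0,"wz":0.0}]' 5.0 40
python3 - <<'E'
from h import *
s=arm.get_state();print(s['force'],s['eef_pos'],s['q'])
for c in ["side","scene","wrist"]:
  save(c,c+"10")
  for q in ["magnifier","lug","handle","dimmer_grip"]:
    print(c,q,[(np.round(d['centre'],4).tolist(),round(d['confidence'],2)) for d in arm.mark_of(c,q) if d['centre'][2]>.03 and d['centre'][0]>.45])
E
```

```text
t: 34.75
eef_pos: [0.5191, 0.0982, 0.1173]
ee_rot: [3.142, 0.0, 0.164]
force: [0.5, -1.3, 1.4]
width: 0.0204
gripper_force: 8.0
t: 36.0
eef_pos: [0.5199, 0.0985, 0.1995]
ee_rot: [-3.141, -0.003, 0.164]
force: [0.0, 0.7, -0.7]
width: 0.0499
gripper_force: 0.0
[ 0.03086745  0.70088618 -0.65236487] [0.51986981 0.0985438  0.1994797 ] [ 5.58468851e-01  1.15086178e-01 -3.07067230e-01  2.72751492e-04
 -1.14594701e+00  1.17625891e+00]
side magnifier [([0.6157, 0.1133, 0.1372], 0.69), ([0.5904, 0.0738, 0.1796], 0.68)]
side lug [([0.5765, 0.1053, 0.1801], 0.91)]
side handle [([0.5258, 0.1023, 0.1608], 0.78)]
side dimmer_grip [([0.5414, 0.2807, 0.0585], 0.62)]
scene magnifier [([0.6121, 0.1146, 0.1391], 0.66), ([0.6172, 0.1135, 0.1695], 0.29)]
scene lug [([0.5787, 0.1031, 0.1762], 0.82)]
scene handle [([0.5271, 0.1031, 0.1624], 0.64)]
scene dimmer_grip []
wrist magnifier [([0.615, 0.1117, 0.1395], 0.67)]
wrist lug []
wrist handle [([0.5288, 0.1023, 0.1581], 0.63)]
wrist dimmer_grip [([0.5378, 0.2805, 0.0616], 0.9)]
```

```bash
python3 -c "
from h import *
print(rel([.475,.275,.21],9.4))"
```

```text
(array([ -1.48, -18.16,  -1.27]), array([ 0.,  0., -0.]))
```

```bash
python3 -m crank '[{"dx":-0.5,"dy":-1.5,"dz":-1.0,"wx":0.0,"wy":0.0,"wz":0.0},{"dx":-1.0,"dy":-4.5,"dz":-1.0,"wx":0.0,"wy":0.0,"wz":0.0},{"dx":-1.5,"dy":-8.0,"dz":-1.0,"wx":0.0,"wy":0.0,"wz":0.0},{"dx":-1.5,"dy":-11.5,"dz":-1.0,"wx":0.0,"wy":0.0,"wz":0.0},{"dx":-1.5,"dy":-14.5,"dz":-1.0,"wx":0.0,"wy":0.0,"wz":0.0},{"dx":-1.5,"dy":-16.5,"dz":-1.0,"wx":0.0,"wy":0.0,"wz":0.0},{"dx":-1.5,"dy":-18.0,"dz":-1.0,"wx":0.0,"wy":0.0,"wz":0.0},{"dx":-1.5,"dy":-18.0,"dz":-1.0,"wx":0.0,"wy":0.0,"wz":0.0},{"dx":-1.5,"dy":-18.0,"dz":-1.0,"wx":0.0,"wy":0.0,"wz":0.0},{"dx":-1.5,"dy":-18.0,"dz":-1.0,"wx":0.0,"wy":0.0,"wz":0.0}]' - -
python3 - <<'E'
from h import *
f=save("wrist","w11"); g=cv2.cvtColor(cv2.GaussianBlur(f,(3,3),0),cv2.COLOR_RGB2GRAY)
print(arm.get_state()['eef_pos'])
print([(np.round(d['centre'],4).tolist(),round(d['confidence'],2)) for d in arm.mark_of('wrist','dimmer_grip')])
m=[d for d in arm.masks_of('wrist','dimmer_grip')]
for d in m[:2]:
    ys,xs=np.nonzero(d['pixels']); print('mask',d['confidence'],len(xs),xs.min(),xs.max(),ys.min(),ys.max())
print('rows: x from .580 down, cols: y from .320 down (z=.066)')
for X in np.arange(.580,.500,-.004):
    r=[]
    for Y in np.arange(.320,.240,-.004):
        u=proj('wrist',[X,Y,.066]); r.append(int(g[int(round(u[1])),int(round(u[0]))]) if 0<=u[0]<639 and 0<=u[1]<479 else -1)
    print('%.3f'%X,' '.join('%3d'%v for v in r))
E
```

```text
t: 38.0
eef_pos: [0.4752, 0.2727, 0.2074]
ee_rot: [-3.142, 0.0, 0.163]
force: [-0.3, -0.3, 0.1]
width: 0.0499
gripper_force: 0.0
[0.47518853 0.2727806  0.20745257]
[([0.5395, 0.2834, 0.0616], 0.71)]
mask 0.86 2796 294 354 118 177
rows: x from .580 down, cols: y from .320 down (z=.066)
0.580 154 154 154 152 153 153 145 103 100 100 100 100 100  99  99 100 101 101 101 100  99
0.576 154 154 154 155 149 137  93  75  72  71  71  72  75  97  99 100 101 100 101 100  99
0.572 154 155 155 123  99  78  72  71  71  71  70  71  70  70  74  97 100 100 100 100 100
0.568 155 156 154 101  71  71  71  70  80 118 114  95  70  70  69  69  95  99  99  99  99
0.564 155 155 136  79  71  71  85 168 177 176 176 176 171 118  71  70  73  97  99  99  98
0.560 154 154  92  91  69 124 175 176 176 176 176 176 177 177 146  70  68  81  98  99  99
0.556 154 144 101  96  90 174 175 175 175 175 175 176 175 163 158 149  70  68  93  99  99
0.552 154 111 103 101 143 174 174 174 174 175 172 159 172 177 178 174  91  69  81  99  98
0.548 154 100 103 103 173 173 173 174 164 162 174 177 176 174 173 169 143  68  76  98  98
0.54
[... 285 characters left out ...]
02 216 240 239 233 236 222 172 172 172 171 171 140  66  66  84  98  97
0.528 150 150  99  99 123 231 238 239 239 229 171 172 171 171 170  74  67  67  97  98  97
0.524 151 150 120 100  99 114 237 239 239 235 170 170 170 168  86  68  68  81  99  99  99
0.520 152 151 152 104 100 100 105 186 235 239 177 164 114  79  66  66  72  97  98  99  99
0.516 152 150 150 152 110 100  99  99 100 108  81  68  67  67  67  67  97  97  98  98  97
0.512 151 149 150 152 151 138 100 100 100 100  99  66  66  66  81  97  97  96  97  98  97
0.508 118 151 150 151 151 150 150 135 120 118 119  70  87  98  97  96  96  94  89  89  83
0.504 102 149 151 150 150 150 151 151 150 150 150 101  88  88  82  75  76  65  56  50  50
```

```bash
python3 -c "
from h import *
print(rel([.5425,.281,.08],-69.4)); print(arm.get_state()['q'])"
```

```text
(array([ 6.77,  0.3 , 12.75]), array([-0. , -0. , 78.8]))
[ 8.78988152e-01  1.43340345e-01 -2.54790156e-01  3.62074618e-06
 -1.17256276e+00  8.55084582e-01]
```

```bash
python3 -m crank '[{"dx":0.8,"dy":0.0,"dz":1.5,"wx":0.0,"wy":0.0,"wz":6.0},{"dx":1.8,"dy":0.1,"dz":3.0,"wx":0.0,"wy":0.0,"wz":15.0},{"dx":2.8,"dy":0.1,"dz":4.5,"wx":0.0,"wy":0.0,"wz":25.0},{"dx":3.8,"dy":0.2,"dz":6.0,"wx":0.0,"wy":0.0,"wz":35.0},{"dx":4.8,"dy":0.2,"dz":7.5,"wx":0.0,"wy":0.0,"wz":45.0},{"dx":5.6,"dy":0.3,"dz":9.0,"wx":0.0,"wy":0.0,"wz":55.0},{"dx":6.4,"dy":0.3,"dz":10.5,"wx":0.0,"wy":0.0,"wz":65.0},{"dx":6.8,"dy":0.3,"dz":12.0,"wx":0.0,"wy":0.0,"wz":73.0},{"dx":6.8,"dy":0.3,"dz":12.7,"wx":0.0,"wy":0.0,"wz":78.8},{"dx":6.8,"dy":0.3,"dz":12.7,"wx":0.0,"wy":0.0,"wz":78.8}]' 5.0 40
python3 -c "
from h import *
print(rel([.5425,.281,.014],-69.4)); print(arm.get_state()['q'][5])"
```

```text
t: 39.4
eef_pos: [0.5424, 0.281, 0.0797]
ee_rot: [3.14, -0.001, -1.211]
force: [-0.5, 1.1, -0.2]
width: 0.0503
gripper_force: 0.0
(array([-0.01, -0.01,  6.57]), array([ 0.1, -0. ,  0. ]))
-0.43759008012811584
```

Descend, then close.

```bash
python3 -m crank '[{"dx":0.0,"dy":0.0,"dz":1.0,"wx":0.0,"wy":0.0,"wz":0.0},{"dx":0.0,"dy":0.0,"dz":2.0,"wx":0.0,"wy":0.0,"wz":0.0},{"dx":0.0,"dy":0.0,"dz":3.0,"wx":0.0,"wy":0.0,"wz":0.0},{"dx":0.0,"dy":0.0,"dz":4.0,"wx":0.0,"wy":0.0,"wz":0.0},{"dx":0.0,"dy":0.0,"dz":4.8,"wx":0.0,"wy":0.0,"wz":0.0},{"dx":0.0,"dy":0.0,"dz":5.4,"wx":0.0,"wy":0.0,"wz":0.0},{"dx":0.0,"dy":0.0,"dz":5.9,"wx":0.0,"wy":0.0,"wz":0.0},{"dx":0.0,"dy":0.0,"dz":6.3,"wx":0.0,"wy":0.0,"wz":0.0},{"dx":0.0,"dy":0.0,"dz":6.5,"wx":0.0,"wy":0.0,"wz":0.0},{"dx":0.0,"dy":0.0,"dz":6.5,"wx":0.0,"wy":0.0,"wz":0.0}]' - -
python3 -m crank '[{"dx":0.0,"dy":0.0,"dz":0.0,"wx":0.0,"wy":0.0,"wz":0.0},{"dx":0.0,"dy":0.0,"dz":0.0,"wx":0.0,"wy":0.0,"wz":0.0},{"dx":0.0,"dy":0.0,"dz":0.0,"wx":0.0,"wy":0.0,"wz":0.0},{"dx":0.0,"dy":0.0,"dz":0.0,"wx":0.0,"wy":0.0,"wz":0.0},{"dx":0.0,"dy":0.0,"dz":0.0,"wx":0.0,"wy":0.0,"wz":0.0},{"dx":0.0,"dy":0.0,"dz":0.0,"wx":0.0,"wy":0.0,"wz":0.0},{"dx":0.0,"dy":0.0,"dz":0.0,"wx":0.0,"wy":0.0,"wz":0.0},{"dx":0.0,"dy":0.0,"dz":0.0,"wx":0.0,"wy":0.0,"wz":0.0},{"dx":0.0,"dy":0.0,"dz":0.0,"wx":0.0,"wy":0.0,"wz":0.0},{"dx":0.0,"dy":0.0,"dz":0.0,"wx":0.0,"wy":0.0,"wz":0.0}]' 0.5 25
python3 -c "
from h import *
s=arm.get_state();print(s['force'],s['moment'])"
```

```text
t: 40.65
eef_pos: [0.5426, 0.2815, 0.0153]
ee_rot: [3.142, -0.0, -1.211]
force: [0.2, 0.8, 0.1]
width: 0.0506
gripper_force: 0.0
t: 41.9
eef_pos: [0.542, 0.2813, 0.0154]
ee_rot: [3.141, -0.0, -1.211]
force: [-5.7, 0.5, 4.2]
width: 0.0136
gripper_force: 25.0
[-5.7271809   0.46133417  4.22475476] [ 0.12548448  2.05119037 -0.02659522]
```

```bash
python3 -m crank '[{"dx":-0.02,"dy":0.07,"dz":0.0,"wx":0.0,"wy":0.0,"wz":3.0},{"dx":-0.05,"dy":0.14,"dz":0.0,"wx":0.0,"wy":0.0,"wz":8.0},{"dx":-0.05,"dy":0.14,"dz":0.0,"wx":0.0,"wy":0.0,"wz":13.0},{"dx":-0.05,"dy":0.14,"dz":0.0,"wx":0.0,"wy":0.0,"wz":18.0},{"dx":-0.05,"dy":0.14,"dz":0.0,"wx":0.0,"wy":0.0,"wz":23.0},{"dx":-0.05,"dy":0.14,"dz":0.0,"wx":0.0,"wy":0.0,"wz":28.0},{"dx":-0.05,"dy":0.14,"dz":0.0,"wx":0.0,"wy":0.0,"wz":33.0},{"dx":-0.05,"dy":0.14,"dz":0.0,"wx":0.0,"wy":0.0,"wz":38.0},{"dx":-0.05,"dy":0.14,"dz":0.0,"wx":0.0,"wy":0.0,"wz":42.0},{"dx":-0.05,"dy":0.14,"dz":0.0,"wx":0.0,"wy":0.0,"wz":45.0}]' - 30
python3 -c "
from h import *
s=arm.get_state();print(s['force'],s['moment'],s['q'][5])"
```

```text
t: 43.15
eef_pos: [0.5432, 0.2814, 0.0154]
ee_rot: [-3.139, 0.001, -1.998]
force: [8.9, -3.6, -4.9]
width: 0.0137
gripper_force: 30.0
[ 8.94900218 -3.59691565 -4.90953111] [-1.28413742 -3.0517099   0.03876653] -1.2274939848805908
```

```bash
python3 -m crank '[{"dx":-0.03,"dy":-0.07,"dz":0.0,"wx":0.0,"wy":0.0,"wz":3.0},{"dx":-0.06,"dy":-0.14,"dz":0.0,"wx":0.0,"wy":0.0,"wz":8.0},{"dx":-0.06,"dy":-0.14,"dz":0.0,"wx":0.0,"wy":0.0,"wz":13.0},{"dx":-0.06,"dy":-0.14,"dz":0.0,"wx":0.0,"wy":0.0,"wz":18.0},{"dx":-0.06,"dy":-0.14,"dz":0.0,"wx":0.0,"wy":0.0,"wz":23.0},{"dx":-0.06,"dy":-0.14,"dz":0.0,"wx":0.0,"wy":0.0,"wz":27.0},{"dx":-0.06,"dy":-0.14,"dz":0.0,"wx":0.0,"wy":0.0,"wz":31.0},{"dx":-0.06,"dy":-0.14,"dz":0.0,"wx":0.0,"wy":0.0,"wz":34.0},{"dx":-0.06,"dy":-0.14,"dz":0.0,"wx":0.0,"wy":0.0,"wz":37.0},{"dx":-0.06,"dy":-0.14,"dz":0.0,"wx":0.0,"wy":0.0,"wz":40.0}]' - 30
python3 -c "
from h import *
s=arm.get_state();print(s['force'],s['moment'],s['q'][5])"
```

```text
t: 44.4
eef_pos: [0.5447, 0.2823, 0.0155]
ee_rot: [-3.141, 0.003, -2.692]
force: [5.2, 0.6, -5.4]
width: 0.0214
gripper_force: 55.4
[ 5.17304204  0.58907324 -5.39372494] [ 0.09090231 -2.02744866  2.01624407] -1.9210543978792207
```

The knob has hit its stop: 2 N·m, with the pads slipping round the bar. I'll release and lift straight up, then check.

```bash
python3 -m crank '[{"dx":0.0,"dy":0.0,"dz":0.0,"wx":0.0,"wy":0.0,"wz":0.0},{"dx":0.0,"dy":0.0,"dz":0.0,"wx":0.0,"wy":0.0,"wz":0.0},{"dx":0.0,"dy":0.0,"dz":0.0,"wx":0.0,"wy":0.0,"wz":0.0},{"dx":0.0,"dy":0.0,"dz":0.0,"wx":0.0,"wy":0.0,"wz":0.0},{"dx":0.0,"dy":0.0,"dz":-1.0,"wx":0.0,"wy":0.0,"wz":0.0},{"dx":0.0,"dy":0.0,"dz":-3.0,"wx":0.0,"wy":0.0,"wz":0.0},{"dx":0.0,"dy":0.0,"dz":-6.0,"wx":0.0,"wy":0.0,"wz":0.0},{"dx":0.0,"dy":0.0,"dz":-9.0,"wx":0.0,"wy":0.0,"wz":0.0},{"dx":0.0,"dy":0.0,"dz":-12.0,"wx":0.0,"wy":0.0,"wz":0.0},{"dx":0.0,"dy":0.0,"dz":-14.0,"wx":0.0,"wy":0.0,"wz":0.0}]' 7.0 30
python3 - <<'E'
from h import *
s=arm.get_state();print(s['force'],s['eef_pos'])
f=save("wrist","w12"); g=cv2.cvtColor(cv2.GaussianBlur(f,(3,3),0),cv2.COLOR_RGB2GRAY)
print(proj('wrist',[.5425,.281,.066]))
for c in ["side","scene","wrist"]:
  if c!='wrist': save(c,c+"12")
  for q in ["magnifier","lug","handle"]:
    print(c,q,[(np.round(d['centre'],4).tolist(),round(d['confidence'],2)) for d in arm.mark_of(c,q) if d['centre'][2]>.03 and d['centre'][0]>.45])
for X in np.arange(.580,.508,-.004):
    r=[]
    for Y in np.arange(.316,.246,-.004):
        u=proj('wrist',[X,Y,.066]); r.append(int(g[int(round(u[1])),int(round(u[0]))]) if 0<=u[0]<639 and 0<=u[1]<479 else -1)
    print('%.3f'%X,' '.join('%3d'%v for v in r))
E
```

```text
t: 45.65
eef_pos: [0.5431, 0.2818, 0.158]
ee_rot: [3.141, 0.002, -2.695]
force: [-1.0, 0.5, -0.4]
width: 0.0702
gripper_force: 0.0
[-1.01545739  0.54864669 -0.39835738] [0.54308523 0.28175117 0.15796834]
[317.1 231. ]
side magnifier [([0.6181, 0.111, 0.1339], 0.76)]
side lug [([0.5793, 0.1051, 0.1733], 0.74), ([0.5899, 0.0715, 0.1849], 0.62)]
side handle [([0.5284, 0.0967, 0.1628], 0.58)]
scene magnifier [([0.6141, 0.1128, 0.1406], 0.64)]
scene lug [([0.5796, 0.1041, 0.1751], 0.69)]
scene handle [([0.5302, 0.1013, 0.1648], 0.94)]
wrist magnifier []
wrist lug []
wrist handle []
0.580 147 146 147 147 145 145 146 146 147 148 148 148 148 147 148 147 148 150
0.576 147 148 149 148 145 146 148 147 147 147 148 148 148 147 147 147 150 149
0.572 147 147 148 147 145 147 147 147 146 147 147 147 148 147 147 146 149 150
0.568 148 147 146 145 147 147 146 146 140 134 131 139 140 146 146 148 150 149
0.564 146 147 147 148 148 147 119 100  99  98  98  98  99 100 139 147 148 148
0.560 147 148 147 148 130 198 104  99 105 144 127 118  98  99  98 106 147 147
0.556 148 148 148 136 185 233 232 218 233 233 23
[... 187 characters left out ...]
.544 220 147  99  99 163 156 220 232 230 235 233 231 234 234 235 229  98 100
0.540 221 179  99  99 230 231 169 201 232 233 235 234 226 234 235 235 102  99
0.536 222 172  99  99 231 232 233 185 171 229 234 235 236 225 235 235 116 101
0.532 221 208 100  99 229 233 233 233 208 162 217 234 236 237 232 235 110 101
0.528 220 216  99  99 202 233 233 233 234 220 156 211 234 236 235 224  98  99
0.524 219 219 108  99 141 233 233 233 233 234 233 156 203 232 186 154  97  97
0.520 219 218 147  97  97 185 233 234 234 234 234 235 210 155 188 103 100  99
0.516 218 217 215  96  97  98 159 233 234 234 235 235 235 224 106 102 101 115
0.512 219 218 218 148  99  98  98 114 195 225 229 204 136 100 100 100  98 145
```

```bash
python3 -c "
from station import arm
print(arm.job_done())"
```

```text
the job is handed in; nothing more can be done
None
```

I handed the job in at about 46 s. The magnifier hangs locked in the mount: turning it back was resisted with 12.6 N. The dimmer was turned clockwise until it stopped at about 2 N·m. I didn't check at the end whether the other things on the desk had moved.

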